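# Wedge the specimen row tight

## Robot

A 6-joint arm with a two-finger parallel gripper is mounted at the origin on the work surface. World frame = base frame: x ahead of the robot, y to its left, z up, the work surface at z = 0. Lengths are in m, angles in rad, forces in N, time in s.
With the tool pointing down it reaches from about 0.225 to 0.875 m from the base axis. Payload 3.4 kg.
Tool frame: the origin (TCP) lies midway between the tips of the shut fingers; the grasp point (between the pads) lies 19 mm behind it; x points along the fingers, z is the direction in which the jaws open and shut, and the axes are right-handed (so a half turn about x gives the same grasp; the last joint's range is limited). The gripper opens to 85 mm and grips with 20 to 120 N. Pads are 22 mm wide; open, the fingers measure 114 mm over their backs; the gripper's body (76 mm by 85 mm) begins 54 mm behind the grasp point. The pads swing forward as they close: fully open they stand 13 mm farther back than shut.
Start: joints at [1.131, 0.276, 1.505, -0, 1.361, -0.121], TCP at [0.18, 0.546, 0.231] pointing down, gripper open.
Joint ranges: [-2.89, 2.89], [-0.75, 2.08], [0.22, 2.7], [-1.18, 4.32], [0.11, 2.71], [-2.7, 2.7]. Speed limits (rad/s): [2.57, 2.57, 3.14, 3.14, 3.14, 3.14].

## Interface

Orientations are given as a rotation vector (axis times angle).
In Python, from cell import robot gives the robot as it stands. The module is installed in compiled form; this text tells all that it offers.
- The arm moves only by the tool play_rows, never from a script. Its arguments are lists of equal length, an entry for each row: "translation": the shift along the tool's x, y, z in m, a list of three; "dr": the turn, a rotation vector about the tool's x, y, z in degrees, a list of three; "hand": the finger opening in m, from 0 to 0.0854. In form: {"translation": [[x, y, z], ...], "dr": [[ax, ay, az], ...], "hand": [hand, ...]}. A call has 1 to 8 rows; each row shifts and turns the commanded pose from where the row before left it, along the tool's axes as they then stand; what a row does not reach is not made up. A row lasts 1/10 s, in which the tool goes at most 50 mm and 8.59 degrees, less where a joint would pass 70% of its speed; a pose out of reach is approached as far as the arm can. A call with a gripper value outside its range is refused whole. The fingers move at their own pace and stop on an object; the grip force is fixed at half the most. Time passes only in rows, so rows that do not move let the fingers close. It gives the time, the measured TCP pose, the force and the opening at its end, in the units of the state.
- robot.observe(): the state, without advancing time (a new reading comes with each control period).
- robot.capture(name): name is "scene" or "top" or "wrist"; returns a dict with "color" (420x560x3 uint8, blue, green, red), "K" (3x3 intrinsics, pixels), "world_to_cam" (4x4, takes a point from world to camera coordinates). Camera axes: x right, y down, z forward; pixel columns grow to the right and rows downward; lengths in m; the calibration is good to about 2 mm. A picture is of the moment at which its call begins. There is no depth.
- robot.hand_in(): hands the job in, once; it reports no verdict.
The state is a dict: "t": time; "joint_pos": joint angles; "joint_vel": joint speeds; "joint_torque": joint torques, N m; "eef_pos": TCP position; "ee_rot": TCP orientation; "force": force on the tool from outside, world axes, zero at the start; "ft_torque": the same for the moment, N m; "gripper_width": finger opening in m.
Only numpy, scipy, OpenCV 4.12 (cv2) and the standard library are available. Lean on these libraries where they do the work, as an engineer would, in place of code of your own. Each camera call takes 0.05 s, during which the arm holds its last target.

## Task

Make the rack of resin specimen blocks ready to carry: stand the two blocks that are still on the bench in the rack's row, close up with the other two. Then set the orange wedge in the last gap, slope against the rack's sloped end wall, and drive it down until its foot is on the channel floor so the whole row is clamped; last, swing the keeper bar by its red knob round over the wedge to its stop. Leave the other things on the bench alone and let go of everything.

Things in the scene. Friction and masses are not known exactly. Their poses are not given: they have to be found in the camera images.
- rack: cream rack fixed to the bench, 70 (x) by 232 mm (y); origin on the bench. The row runs along its y in a channel 50 mm wide centred on x = 0; floor 8 mm above the bench, side rails 14 mm above the floor. Blue sprung follower at the -y end, sloped aluminium end wall at +y; behind that a post (y 85 to 111 mm, 73 mm above the floor) carries the keeper
- row_start (a point): on the channel floor at the middle of the free follower's face (rack y -80 mm); axes as the rack. Four blocks packed against the free follower have centres 16, 48, 80, 112 mm from here along +y and end at 128 mm. Blocks left loosely apart leave too little room for the next: push them towards -y
- end_wall (a point): where the face of the sloped end wall meets the channel floor (rack y +62 mm); axes as the rack. Its face leans back to +y, 1 in 4, 50 mm high; cheeks 47 mm apart, 45 high, from y +53 to +87 guide the wedge. With four blocks packed the gap is 14 mm at the floor, so the wedge first stops some 24 mm above the floor; forcing it down pushes the row 6 mm against the spring
- wedge_home (a point): point on the channel floor (rack x 0, y +56 mm) that lies 35 mm straight below wedge_mid when the wedge is fully home; axes as the rack
- follower (a joint): how far the blue follower plate (50 mm high) is pushed in towards -y (m): 0 free, about 0.006 with the wedge home, end stop 0.012; 0.75 N to start, then 0.25 N per mm
- block_1_mid (a point): first block, already in the rack: a clear amber resin block with a small specimen cast in it and a white base, 44 x 32 x 60 mm (its own x, y, z), about 80 g. This point is its centre, 30 mm above its underside; turned half round it is the same
- block_2_mid (a point): second block, already in the rack but not close to the first: a clear amber resin block with a small specimen cast in it and a white base, 44 x 32 x 60 mm (its own x, y, z), about 80 g. This point is its centre, 30 mm above its underside; turned half round it is the same
- block_3_mid (a point): block to load, standing on the bench: a clear amber resin block with a small specimen cast in it and a white base, 44 x 32 x 60 mm (its own x, y, z), about 80 g. This point is its centre, 30 mm above its underside; turned half round it is the same
- block_4_mid (a point): block to load, standing on the bench: a clear amber resin block with a small specimen cast in it and a white base, 44 x 32 x 60 mm (its own x, y, z), about 80 g. This point is its centre, 30 mm above its underside; turned half round it is the same
- wedge_mid (a point): orange slick-plastic wedge on its thin end, 80 g, 40 mm wide (its x), 70 high. Flat face at y -14 mm; opposite face +6 at the foot, sloping out 1 in 4 to +19 at 52 up, upright above. Its axes must end parallel to the rack's (slope to the end wall). This point: 35 above the foot; top 35 higher, its middle at y +2.5. Grip across x, 10 to 25 above here. Driving takes 5 to 18 N; it then stays
- keeper (a joint): angle of the keeper bar about its upright pivot (rad): 0 = stop, bar along the rack's -y over the wedge; starts at 1.6 to 2.2, swung out to the rack's +x side (counter-clockwise from above). Stays where left (0.04 N m friction). Bar 6 mm thick, 18 wide, underside 74 mm above the channel floor: 4 mm above a wedge that is home, and blocked by one that stands proud
- keeper_knob (a point): middle of the keeper's red round upright knob, 16 mm diameter, 20 mm tall (from the bar 10 mm below this point to 10 mm above), 40 mm from the pivot axis; pinch it from above and follow the arc
- keeper_pivot (a point): on the keeper's upright pivot axis (rack x 0, y +98 mm), 90 mm above the channel floor, level with the knob's middle
- petri_dish: bystander: clear flat dish 68 mm diameter, 14 mm high, origin under its centre
- beaker: bystander: glass beaker, 64 mm diameter, 85 mm high, origin under its centre
- specimen_jar: bystander: amber jar, 64 mm diameter, 90 mm high, origin under its centre
- dropper_bottle: bystander: small amber bottle, 32 mm diameter, 70 mm high, origin under its centre
- probe: bystander: dissecting probe with wooden handle, 150 mm long, lying along its x
- forceps: bystander: steel forceps, 110 mm long, lying along its x
- pin_pot: bystander: white pot of pins, 40 mm diameter, 55 mm high with the pins, origin under its centre
There are look-alikes about, which are no part of the job. What is shaped like the part that bears block_2_mid but green or pink is not meant.

How it is judged:
On the way, in this order (a step that is already met when the one before it is completed fails the run):
1. one of the two loose blocks stands on the channel floor in the row (((x of block_3_mid in the frame of rack between -0.008 and 0.008 m and y of block_3_mid in the frame of rack between -0.078 and 0.04 m and z of block_3_mid in the frame of rack between 0.034 and 0.042 m and angle between block_3_mid's own z axis and vertical below 0.12 rad) or (x of block_4_mid in the frame of rack between -0.008 and 0.008 m and y of block_4_mid in the frame of rack between -0.078 and 0.04 m and z of block_4_mid in the frame of rack between 0.034 and 0.042 m and angle between block_4_mid's own z axis and vertical below 0.12 rad))), for 0.2 s.
2. both loose blocks stand on the channel floor in the row (x of block_3_mid in the frame of rack between -0.008 and 0.008 m and y of block_3_mid in the frame of rack between -0.078 and 0.04 m and z of block_3_mid in the frame of rack between 0.034 and 0.042 m and angle between each of block_3_mid, block_4_mid's own z axis and vertical below 0.12 rad and x of block_4_mid in the frame of rack between -0.008 and 0.008 m and y of block_4_mid in the frame of rack between -0.078 and 0.04 m and z of block_4_mid in the frame of rack between 0.034 and 0.042 m), for 0.2 s.
3. the wedge is driven down to the channel floor in the last gap and the follower is pushed in more than 4 mm (x of wedge_mid in the frame of rack between -0.008 and 0.008 m and y of wedge_mid in the frame of rack between 0.048 and 0.064 m and z of wedge_mid in the frame of rack between 0.038 and 0.0465 m and angle between wedge_mid's own z axis and vertical below 0.1 rad and value of joint follower above 0.004 m), for 0.2 s.
4. the keeper is swung over the wedge (value of joint keeper below 0.25 rad), for 0.2 s.
At the end, for the whole second after the job is handed in: All four blocks upright on the channel floor (4 mm) in the row (8 mm of its middle line); wedge upright (0.1 rad) in the last gap, foot within 3.5 mm of the floor and 8 mm of its home point; follower pushed in over 4 mm; keeper within 0.25 rad of its stop; all at rest (all of step 2 and all of step 3 and x of block_1_mid in the frame of rack between -0.008 and 0.008 m and y of block_1_mid in the frame of rack between -0.078 and 0.04 m and z of block_1_mid in the frame of rack between 0.034 and 0.042 m and angle between each of block_1_mid, block_2_mid's own z axis and vertical below 0.12 rad and x of block_2_mid in the frame of rack between -0.008 and 0.008 m and y of block_2_mid in the frame of rack between -0.078 and 0.04 m and z of block_2_mid in the frame of rack between 0.034 and 0.042 m and value of joint keeper below 0.25 rad and linear speed of each of block_1, block_2, block_3, block_4, wedge below 0.02 m/s); the robot touches nothing.
It fails at once if a bystander (dish, beaker, jar, bottle, probe, forceps, pin pot) is moved more than 40 mm (distance of any of petri_dish, beaker, specimen_jar, dropper_bottle, probe, forceps, pin_pot from where it was at the start of the episode above 0.04 m).
It also fails if it takes over 72 s, if anything falls off the work surface, if the arm or the gripper's body presses on something with over 40 N, if the wrist force passes 120 N, or if a joint passes its speed limit or range.

## Working session

There is one attempt and no reset: what is moved stays moved. The work goes in short steps, Python scripts to look and compute and a tool call to move; the robot and the scene stay as the last step left them, time stands still between calls to the robot, and variables do not carry over. Pictures are saved under pics/ and viewed, and the job is handed in when it is done.

Besides the shell and the picture viewer there is one more tool, called by a JSON object that holds its "api" and its "payload". play_rows: Moves the arm, as the interface text tells. Its arguments: {"type":"object","properties":{"translation":{"type":"array","items":{"type":"array","items":{"type":"number"}}},"dr":{"type":"array","items":{"type":"array","items":{"type":"number"}}},"hand":{"type":"array","items":{"type":"number"}}},"required":["translation","dr","hand"]}

```bash
mkdir -p pics
cat > h.py <<'E'
import numpy as np, cv2
from cell import robot
from scipy.spatial.transform import Rotation as R
def cap(n,f):
    c=robot.capture(n); cv2.imwrite(f'pics/{f}.png',c['color']); np.savez(f'{f}.npz',**c); return c
def ray(c,u,v,z):
    K=c['K'];T=c['world_to_cam'];Ri=T[:3,:3].T
    o=-Ri@T[:3,3]; d=Ri@np.linalg.inv(K)@np.array([u,v,1.])
    return o+d*(z-o[2])/d[2]
def proj(c,p):
    T=c['world_to_cam'];q=T[:3,:3]@np.asarray(p)+T[:3,3];q=c['K']@q;return q[:2]/q[2]
E
python3 - <<'E'
from h import *
np.set_printoptions(precision=4,suppress=True)
for n in ['scene','top','wrist']:
    c=cap(n,n+'0'); print(n,c['K'].tolist(),c['world_to_cam'])
o=robot.observe(); print(o); print(R.from_rotvec(o['ee_rot']).as_matrix())
E
```

```text
scene [[408.3608204550636, 0.0, 278.0242777117711], [0.0, 408.3608204550636, 207.67079233382952], [0.0, 0.0, 1.0]] [[-0.2124  0.9771  0.0135  0.0965]
 [ 0.6213  0.1457 -0.7699 -0.2415]
 [-0.7542 -0.1551 -0.6381  1.325 ]
 [ 0.      0.      0.      1.    ]]
top [[439.26582836681035, 0.0, 274.6643403628409], [0.0, 439.26582836681035, 203.9571945214103], [0.0, 0.0, 1.0]] [[ 0.0093 -0.9999 -0.0063  0.0114]
 [-0.9864 -0.0081 -0.1641  0.5415]
 [ 0.1641  0.0077 -0.9864  0.9471]
 [ 0.      0.      0.      1.    ]]
wrist [[321.07820320521665, 0.0, 278.7387508511178], [0.0, 321.07820320521665, 210.89987774616964], [0.0, 0.0, 1.0]] [[ 0.3134  0.9496 -0.001  -0.5749]
 [ 0.9121 -0.3007  0.2786 -0.0363]
 [ 0.2643 -0.0883 -0.9604  0.3777]
 [ 0.      0.      0.      1.    ]]
{'t': 0.15, 'joint_pos': array([ 1.131 ,  0.2764,  1.5058, -0.    ,  1.3607, -0.121 ]), 'joint_vel': array([-0.0013, -0.0021, -0.0021, -0.0028, -0.    , -0.0011]), 'joint_torque': array([ -0.0001, -41.7145, -24.6031,  -0.0004,   0.0077,  -0.    ]), 'eef_pos': array([0.1801, 0.5456, 0.2307]), 'ee_rot': array([-0.972 ,  1.3445,  0.9708]), 'force': array([-0.2786,  0.6227, -0.4947]), 'ft_torque': array([ 0.0107, -0.0224, -0.0101]), 'gripper_width': 0.08530036412950064}
[[-0.0005 -0.9496  0.3135]
 [-0.0013  0.3135  0.9496]
 [-1.      0.0001 -0.0014]]
```

View pics/top0.png

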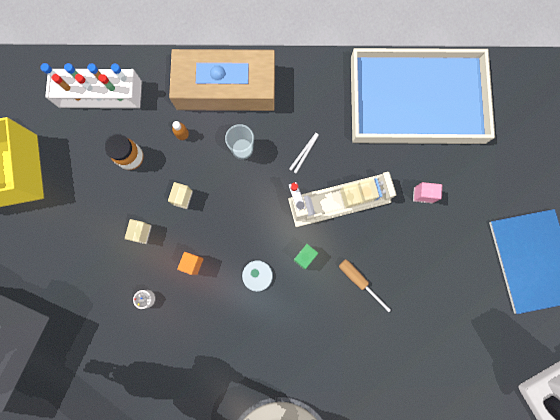

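View pics/scene0.png

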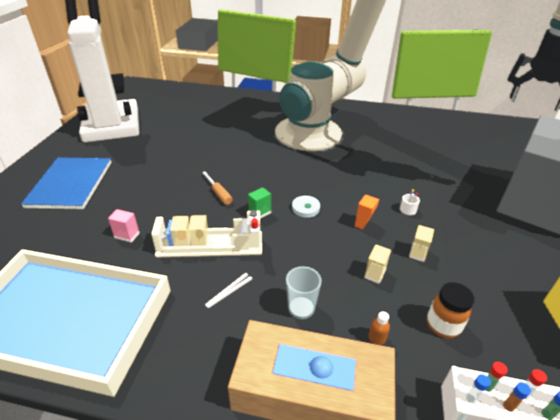

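Run:
```python
from h import *
a=cv2.imread('pics/top0.png'); s=cv2.imread('pics/scene0.png')
cv2.imwrite('pics/z1.png',cv2.resize(a[165:235,275:445],None,fx=4.6,fy=4.6,interpolation=cv2.INTER_CUBIC))
cv2.imwrite('pics/z2.png',cv2.resize(a[170:290,110:220],None,fx=5,fy=5,interpolation=cv2.INTER_CUBIC))
cv2.imwrite('pics/z3.png',cv2.resize(s[180:290,340:450],None,fx=5,fy=5,interpolation=cv2.INTER_CUBIC))
cv2.imwrite('pics/z4.png',cv2.resize(s[195:270,140:280],None,fx=5.5,fy=5.5,interpolation=cv2.INTER_CUBIC))
```

```text
(no output)
```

View pics/z1.png

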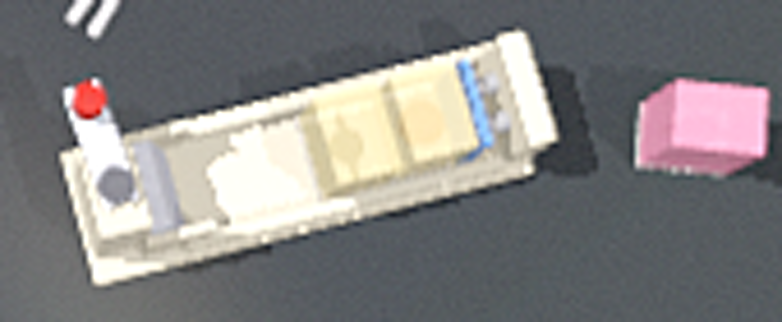

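View pics/z2.png

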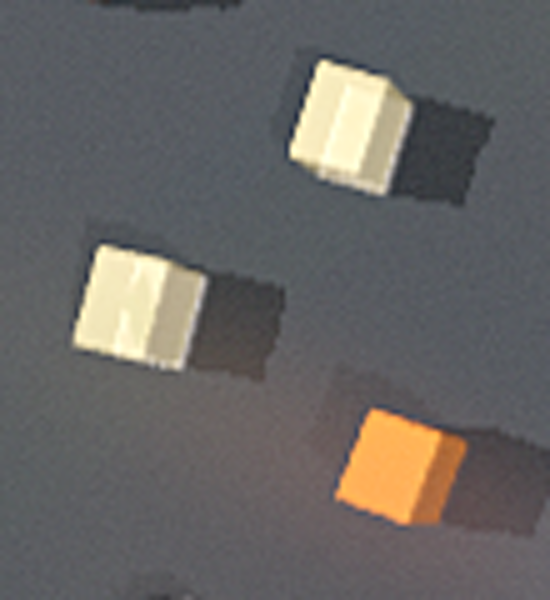

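View pics/z3.png

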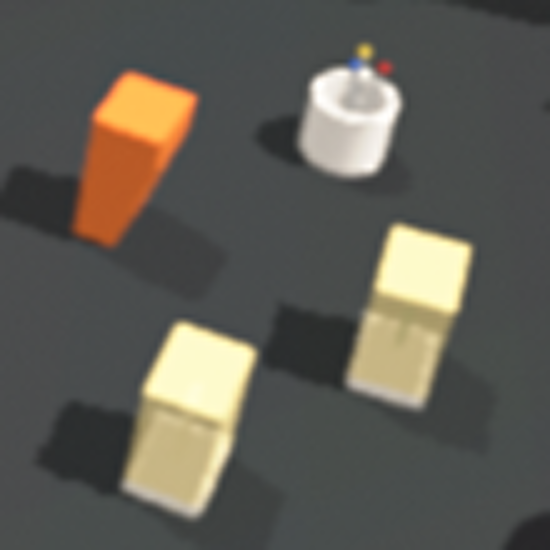

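View pics/z4.png

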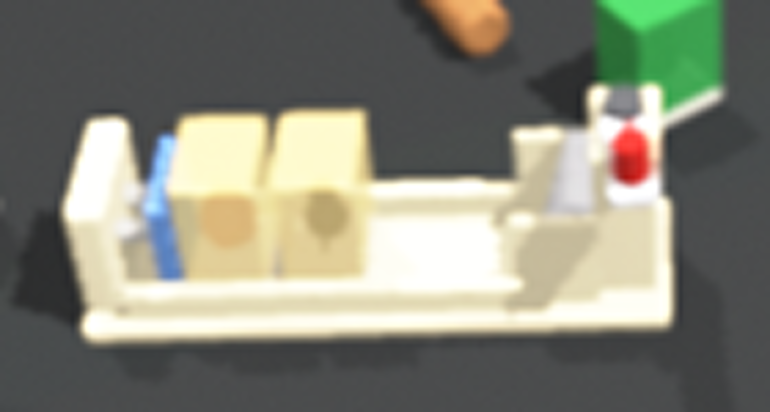

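Run:
```python
from h import *
np.set_printoptions(precision=4,suppress=True)
t=dict(np.load('top0.npz')); s=dict(np.load('scene0.npz')); w=dict(np.load('wrist0.npz'))
P=lambda x,y:(110+x/5,170+y/5)
for n,pts,z in [('A',[(320,60),(410,98),(385,195),(290,160)],.06),('B',[(98,245),(205,270),(185,370),(75,345)],.06),('W',[(372,408),(435,435),(410,525),(336,500)],.07)]:
    print(n,[ray(t,*P(*p),z)[:2] for p in pts])
S=lambda x,y:(340+x/5,180+y/5)
for n,pts,z in [('A',[(182,322),(257,350),(228,422),(145,390)],.06),('B',[(397,225),(472,245),(452,315),(375,285)],.06),('W',[(132,72),(197,97),(160,145),(93,122)],.07)]:
    p=np.array([ray(s,*S(*q),z)[:2] for q in pts]); print(n,p,p.mean(0), [np.linalg.norm(p[i]-p[i-1]) for i in range(4)])
# rack
Q=lambda x,y:(275+x/4.6,165+y/4.6)
for q,z in [((90,98),.098),((115,188),.098),((100,285),.004),((62,152),.004),((530,178),.004)]: print(q,ray(t,*Q(*q),z))
for c in (w,):
    T=c['world_to_cam']; o=robot.observe(); M=R.from_rotvec(o['ee_rot']).as_matrix()
    C=-T[:3,:3].T@T[:3,3]; print('camtool',M.T@(C-o['eef_pos'])); print(T[:3,:3]@M)
```

```text
A [array([0.587 , 0.2425]), array([0.5699, 0.2013]), array([0.5259, 0.2107]), array([0.5413, 0.2537])]
B [array([0.5024, 0.337 ]), array([0.4917, 0.2889]), array([0.4475, 0.2952]), array([0.4581, 0.3443])]
W [array([0.4311, 0.2103]), array([0.4197, 0.1825]), array([0.3813, 0.1918]), array([0.3916, 0.2241])]
A [[0.533  0.2258]
 [0.5426 0.2564]
 [0.5859 0.2453]
 [0.5757 0.2124]] [0.5593 0.235 ] [np.float64(0.0447354163863918), np.float64(0.032084917596561915), np.float64(0.04464555861062066), np.float64(0.03438713987652481)]
B [[0.4501 0.3165]
 [0.4561 0.3479]
 [0.5032 0.3363]
 [0.4917 0.3054]] [0.4753 0.3265] [np.float64(0.04307779873099489), np.float64(0.031957554780031774), np.float64(0.048453419686335444), np.float64(0.032929823597561)]
W [[0.3789 0.1962]
 [0.3912 0.2267]
 [0.4307 0.2112]
 [0.421  0.1806]] [0.4055 0.2037] [np.float64(0.04484881140672669), np.float64(0.03290987046940229), np.float64(0.042369808841814786), np.float64(0.0321568941574258)]
(90, 98) [ 0.5714 -0.0267  0.098 ]
(115, 188) [ 0.5289 -0.0384  0.098 ]
(100, 285) [ 0.4943 -0.0355  0.004 ]
(62, 152) [ 0.5626 -0.016   0.004 ]
(530, 178) [ 0.551  -0.2549  0.004 ]
camtool [-0.1416  0.0704  0.0004]
[[-0.0003  0.0001  1.    ]
 [-0.2787 -0.9604  0.    ]
 [ 0.9604 -0.2787  0.0003]]
```

View pics/wrist0.png

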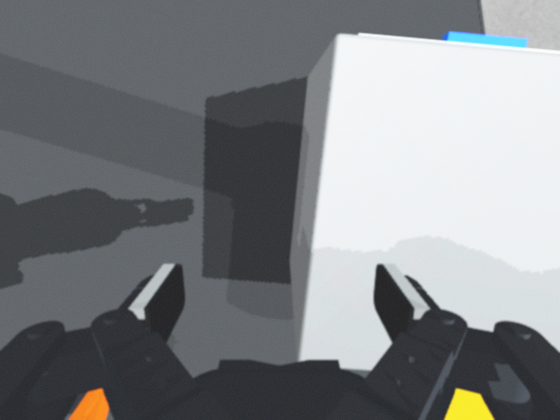

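```bash
cat >> h.py <<'E'
def frame(psi):
    c,s=np.cos(psi),np.sin(psi)
    return np.array([[0,-s,c],[0,c,s],[-1.,0,0]])
def plan(pos,psi,step=.04,hand=.0854):
    o=robot.observe(); p=o['eef_pos'].copy(); M=R.from_rotvec(o['ee_rot']).as_matrix()
    D=M.T@frame(psi); rv=np.degrees(R.from_matrix(D).as_rotvec())
    d=np.asarray(pos)-p
    n=int(max(np.ceil(np.linalg.norm(d)/step-1e-6),np.ceil(np.linalg.norm(rv)/8.4),1))
    tr=[];dr=[]
    for i in range(n):
        tr.append(np.round(M.T@d/n,4).tolist()); q=np.round(rv/n,2); dr.append(q.tolist())
        M=M@R.from_rotvec(np.radians(q)).as_matrix()
    print('n',n)
    for k in range(0,n,8):
        import json; print(json.dumps({"translation":tr[k:k+8],"dr":dr[k:k+8],"hand":[hand]*len(tr[k:k+8])}))
# rack estimate
RP=dict(psi=0.253,piv=np.array([.529,-.038]))
def rk(x,y,z):
    c,s=np.cos(RP['psi']),np.sin(RP['psi']); y=y-.098
    return np.array([RP['piv'][0]+c*x-s*y,RP['piv'][1]+s*x+c*y,z+.008])
E
python3 - <<'E'
from h import *
plan([.45,.335,.231],-.245)
E
```

```text
n 11
{"translation": [[-0.0, -0.0293, -0.0105], [-0.0, -0.0305, -0.0064], [-0.0, -0.031, -0.0022], [-0.0, -0.0311, 0.002], [-0.0, -0.0305, 0.0062], [-0.0, -0.0294, 0.0103], [-0.0, -0.0277, 0.0142], [-0.0, -0.0255, 0.0178]], "dr": [[7.8, -0.01, 0.0], [7.8, -0.01, 0.0], [7.8, -0.01, 0.0], [7.8, -0.01, 0.0], [7.8, -0.01, 0.0], [7.8, -0.01, 0.0], [7.8, -0.01, 0.0], [7.8, -0.01, 0.0]], "hand": [0.0854, 0.0854, 0.0854, 0.0854, 0.0854, 0.0854, 0.0854, 0.0854]}
{"translation": [[-0.0, -0.0229, 0.0211], [-0.0, -0.0198, 0.024], [-0.0, -0.0164, 0.0265]], "dr": [[7.8, -0.01, 0.0], [7.8, -0.01, 0.0], [7.8, -0.01, 0.0]], "hand": [0.0854, 0.0854, 0.0854]}
```

{"api": "play_rows", "payload": {"translation": [[0, -0.029, -0.01], [0, -0.03, -0.006], [0, -0.031, -0.002], [0, -0.031, 0.002], [0, -0.03, 0.006], [0, -0.029, 0.01], [0, -0.028, 0.014], [0, -0.026, 0.018]], "dr": [[7.8, 0, 0], [7.8, 0, 0], [7.8, 0, 0], [7.8, 0, 0], [7.8, 0, 0], [7.8, 0, 0], [7.8, 0, 0], [7.8, 0, 0]], "hand": [0.0854, 0.0854, 0.0854, 0.0854, 0.0854, 0.0854, 0.0854, 0.0854]}}

```text
t: 0.95
eef_pos: [0.3762, 0.3929, 0.2311]
ee_rot: [-0.124, 1.568, 0.123]
force: [0.9, -0.6, -0.0]
gripper_width: 0.0853
```

{"api": "play_rows", "payload": {"translation": [[0, -0.023, 0.021], [0, -0.02, 0.024], [0, -0.016, 0.026], [0, 0, 0]], "dr": [[7.8, 0, 0], [7.8, 0, 0], [7.8, 0, 0], [0, 0, 0]], "hand": [0.0854, 0.0854, 0.0854, 0.0854]}}

```text
t: 1.35
eef_pos: [0.4515, 0.3343, 0.2308]
ee_rot: [0.196, 1.56, -0.198]
force: [-0.2, 0.3, -0.0]
gripper_width: 0.0852
```

Run:
```python
from h import *
c=cap('wrist','w1')
```

```text
(no output)
```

View pics/w1.png

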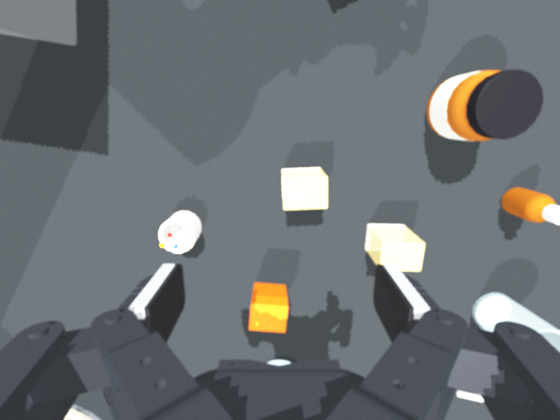

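Run:
```python
from h import *
s=cv2.imread('pics/w1.png')
cv2.imwrite('pics/z5.png',cv2.resize(s[155:285,270:440],None,fx=4.6,fy=4.6,interpolation=cv2.INTER_CUBIC))
cv2.imwrite('pics/z6.png',cv2.resize(s[270:345,235:305],None,fx=7,fy=7,interpolation=cv2.INTER_CUBIC))
```

```text
(no output)
```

View pics/z5.png

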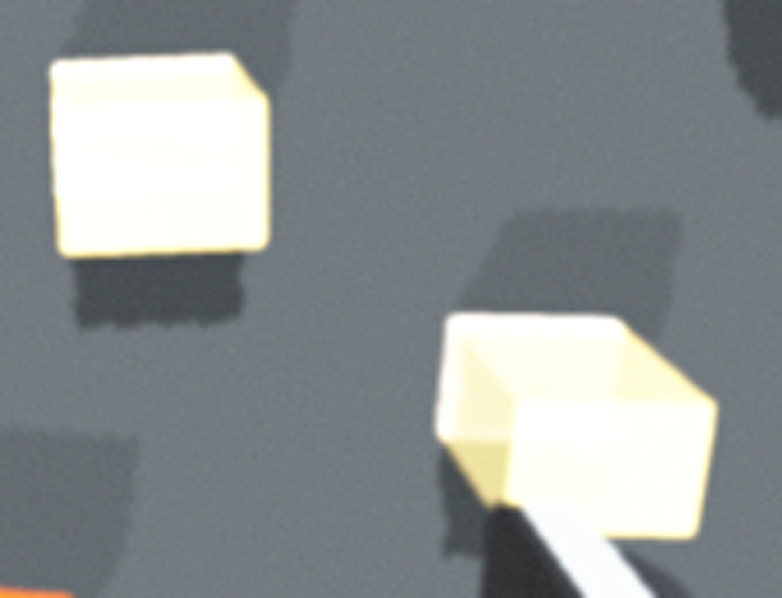

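View pics/z6.png

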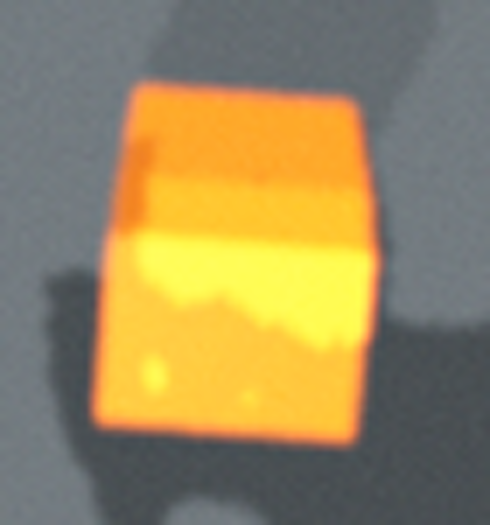

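Run:
```python
from h import *
np.set_printoptions(precision=4,suppress=True)
c=dict(np.load('w1.npz'))
def rep(n,p):
    p=np.array(p)[:,:2]; print(n,p.tolist(),'mean',p.mean(0),'x dir',np.arctan2(*( (p[1]-p[0])[::-1])),np.arctan2(*((p[2]-p[3])[::-1])),[round(np.linalg.norm(p[i]-p[i-1]),4) for i in range(4)])
P=lambda x,y:(270+x/4.6,155+y/4.6)
rep('B',[ray(c,*P(*q),.06) for q in [(54,102),(268,97),(268,247),(60,255)]])
rep('A',[ray(c,*P(*q),.06) for q in [(513,400),(716,402),(697,538),(503,533)]])
P=lambda x,y:(235+x/7,270+y/7)
rep('W',[ray(c,*P(*q),.07) for q in [(110,233),(378,250),(355,442),(95,430)]])
```

```text
B [[0.458836652240577, 0.3479991652524234], [0.5033885527614473, 0.33769213722583935], [0.4965183039451905, 0.3050726216033902], [0.45175988618761814, 0.31466665909588415]] mean [0.4776 0.3264] x dir -0.22734902845858168 -0.21115630488065648 [np.float64(0.0341), np.float64(0.0457), np.float64(0.0333), np.float64(0.0458)]
A [[0.5429230659184664, 0.255931788827344], [0.5875039890601843, 0.2439799436564038], [0.578977399756282, 0.2110410965018143], [0.5353016921745493, 0.22359499481300937]] mean [0.5612 0.2336] x dir -0.2619338030112505 -0.27988917704681276 [np.float64(0.0332), np.float64(0.0462), np.float64(0.034), np.float64(0.0454)]
W [[0.3935345486374956, 0.22580862109302963], [0.4325085213904369, 0.21272189968482946], [0.42075115769307275, 0.1801663772083883], [0.38169201391183727, 0.19250917716722768]] mean [0.4071 0.2028] x dir -0.3239518774019002 -0.3060728683484442 [np.float64(0.0353), np.float64(0.0411), np.float64(0.0346), np.float64(0.041)]
```

Run:
```python
from h import *
plan([.4765,.3265,.11],-.225)
```

```text
n 4
{"translation": [[0.0302, -0.0005, 0.0071], [0.0302, -0.0006, 0.0071], [0.0302, -0.0006, 0.0071], [0.0302, -0.0007, 0.007]], "dr": [[-0.32, -0.01, 0.01], [-0.32, -0.01, 0.01], [-0.32, -0.01, 0.01], [-0.32, -0.01, 0.01]], "hand": [0.0854, 0.0854, 0.0854, 0.0854]}
```

{"api": "play_rows", "payload": {"translation": [[0.03, -0.0006, 0.007], [0.03, -0.0006, 0.007], [0.03, -0.0006, 0.007], [0.031, -0.0006, 0.007], [0.03, 0, 0], [0.03, 0, 0], [0.027, 0, 0], [0, 0, 0]], "dr": [[-0.3, 0, 0], [-0.3, 0, 0], [-0.3, 0, 0], [-0.3, 0, 0], [0, 0, 0], [0, 0, 0], [0, 0, 0], [0, 0, 0]], "hand": [0.0854, 0.0854, 0.0854, 0.0854, 0.0854, 0.0854, 0.0854, 0.0854]}}

```text
t: 2.2
eef_pos: [0.4713, 0.3269, 0.0198]
ee_rot: [0.171, 1.571, -0.178]
force: [-0.3, -0.5, -1.3]
gripper_width: 0.0853
```

{"api": "play_rows", "payload": {"translation": [[0, 0, 0], [0, 0, 0], [0, 0, 0], [0, 0, 0], [0, 0, 0], [0, 0, 0]], "dr": [[0, 0, 0], [0, 0, 0], [0, 0, 0], [0, 0, 0], [0, 0, 0], [0, 0, 0]], "hand": [0.038, 0.038, 0.038, 0.038, 0.038, 0.038]}}

```text
t: 2.8
eef_pos: [0.4765, 0.3285, 0.0253]
ee_rot: [0.179, 1.561, -0.174]
force: [-1.0, 1.0, 7.3]
gripper_width: 0.043
```

Run:
```python
from h import *
c=cap('wrist','w2')
```

```text
(no output)
```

View pics/w2.png

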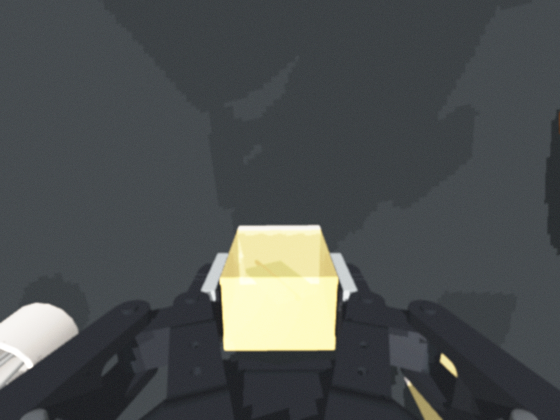

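Run:
```python
from h import *
np.set_printoptions(precision=4,suppress=True)
c=dict(np.load('w2.npz')); o=robot.observe(); M=R.from_rotvec(o['ee_rot']).as_matrix()
for z in (.06,.063):
  p=np.array([ray(c,*q,z) for q in [(221,278),(336,278),(335,348),(223,348)]]); print((p-o['eef_pos'])@M)
print(rk(0,.04,.242))
plan(np.r_[o['eef_pos'][:2],.2],-.225,hand=.038)
```

```text
[[-0.0347  0.0144 -0.0209]
 [-0.0346  0.0144  0.0216]
 [-0.0347 -0.0163  0.0227]
 [-0.0348 -0.0162 -0.0216]]
[[-0.0377  0.016  -0.0203]
 [-0.0376  0.0159  0.021 ]
 [-0.0377 -0.0139  0.0221]
 [-0.0378 -0.0137 -0.021 ]]
[ 0.5435 -0.0942  0.25  ]
n 5
{"translation": [[-0.0349, 0.0001, 0.0001], [-0.0349, 0.0001, 0.0001], [-0.0349, 0.0001, 0.0001], [-0.0349, 0.0, 0.0], [-0.0349, 0.0, 0.0]], "dr": [[0.0, 0.03, -0.03], [0.0, 0.03, -0.03], [0.0, 0.03, -0.03], [0.0, 0.03, -0.03], [0.0, 0.03, -0.03]], "hand": [0.038, 0.038, 0.038, 0.038, 0.038]}
```

{"api": "play_rows", "payload": {"translation": [[-0.02, 0, 0], [-0.04, 0, 0], [-0.04, 0, 0], [-0.04, 0, 0], [-0.04, 0, 0], [-0.04, 0, 0], [0, 0, 0]], "dr": [[0, 0, 0], [0, 0, 0], [0, 0, 0], [0, 0, 0], [0, 0, 0], [0, 0, 0], [0, 0, 0]], "hand": [0.038, 0.038, 0.038, 0.038, 0.038, 0.038, 0.038]}}

```text
t: 3.55
eef_pos: [0.4782, 0.3291, 0.2502]
ee_rot: [0.182, 1.553, -0.17]
force: [0.3, -0.1, -0.1]
gripper_width: 0.0435
```

Run:
```python
from h import *
plan(rk(0,.04,.242),.253,step=.045,hand=.038)
```

```text
n 10
{"translation": [[-0.0002, -0.0398, 0.0158], [-0.0002, -0.0405, 0.0139], [-0.0001, -0.0411, 0.0119], [-0.0001, -0.0417, 0.0099], [-0.0001, -0.0421, 0.0079], [-0.0001, -0.0424, 0.0059], [-0.0001, -0.0427, 0.0039], [-0.0, -0.0428, 0.0018]], "dr": [[-2.74, 0.07, -0.04], [-2.74, 0.07, -0.04], [-2.74, 0.07, -0.04], [-2.74, 0.07, -0.04], [-2.74, 0.07, -0.04], [-2.74, 0.07, -0.04], [-2.74, 0.07, -0.04], [-2.74, 0.07, -0.04]], "hand": [0.038, 0.038, 0.038, 0.038, 0.038, 0.038, 0.038, 0.038]}
{"translation": [[-0.0, -0.0428, -0.0002], [0.0, -0.0428, -0.0023]], "dr": [[-2.74, 0.07, -0.04], [-2.74, 0.07, -0.04]], "hand": [0.038, 0.038]}
```

{"api": "play_rows", "payload": {"translation": [[0, -0.04, 0.016], [0, -0.0405, 0.014], [0, -0.041, 0.012], [0, -0.0415, 0.01], [0, -0.042, 0.008], [0, -0.0425, 0.006], [0, -0.0425, 0.004], [0, -0.043, 0.002]], "dr": [[-2.74, 0.07, -0.04], [-2.74, 0.07, -0.04], [-2.74, 0.07, -0.04], [-2.74, 0.07, -0.04], [-2.74, 0.07, -0.04], [-2.74, 0.07, -0.04], [-2.74, 0.07, -0.04], [-2.74, 0.07, -0.04]], "hand": [0.038, 0.038, 0.038, 0.038, 0.038, 0.038, 0.038, 0.038]}}

```text
t: 4.35
eef_pos: [0.5278, -0.0126, 0.2431]
ee_rot: [-0.129, 1.578, 0.123]
force: [0.2, -0.7, -0.5]
gripper_width: 0.0434
```

{"api": "play_rows", "payload": {"translation": [[0, -0.043, 0], [0, -0.043, -0.002], [0, 0, 0]], "dr": [[-2.74, 0.07, -0.04], [-2.74, 0.07, -0.04], [0, 0, 0]], "hand": [0.038, 0.038, 0.038]}}

```text
t: 4.65
eef_pos: [0.5425, -0.1013, 0.2431]
ee_rot: [-0.202, 1.576, 0.189]
force: [0.1, 1.1, 0.3]
gripper_width: 0.0431
```

Run:
```python
from h import *
c=cap('wrist','w3')
```

```text
(no output)
```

View pics/w3.png

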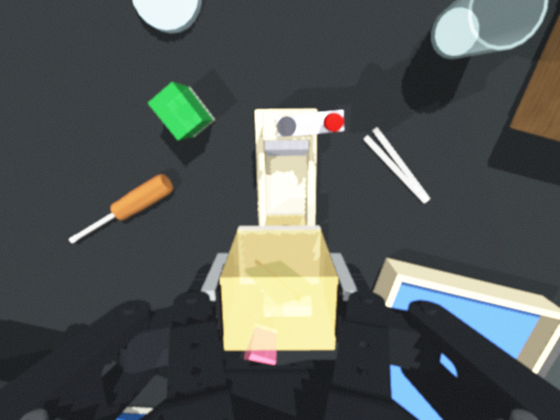

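Run:
```python
from h import *
s=cv2.imread('pics/w3.png')
cv2.imwrite('pics/z7.png',cv2.resize(s[100:232,245:355],None,fx=5.5,fy=4.5,interpolation=cv2.INTER_CUBIC))
```

```text
(no output)
```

View pics/z7.png

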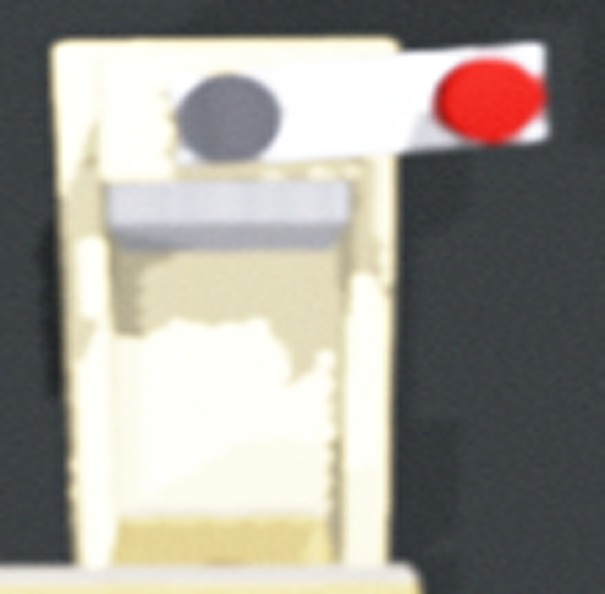

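Run:
```python
from h import *
np.set_printoptions(precision=4,suppress=True)
c=dict(np.load('w3.npz')); t=dict(np.load('top0.npz')); s=dict(np.load('scene0.npz'))
P=lambda x,y:(245+x/5.5,100+y/4.5)
for n,q,z in [('piv',(230,117),.1),('knobtop',(490,98),.108),('cornL',(52,43),.008),('cornR',(398,40),.008),('left',(78,560),.022),('right',(388,560),.022),('leftin',(112,500),.022),('rightin',(340,500),.022),('wallL',(130,248),.008),('wallR',(330,248),.008)]:
    print(n,ray(c,*P(*q),z))
# knob triangulation in all views by red centroid
L=[]
for nm,c2 in (('w',c),('t',t),('s',s)):
    hsv=cv2.cvtColor(c2['color'],cv2.COLOR_BGR2HSV); m=((hsv[...,0]<5)|(hsv[...,0]>175))&(hsv[...,1]>200)&(hsv[...,2]>120)
    n,l,st,ce=cv2.connectedComponentsWithStats(m.astype('uint8'))
    print(nm,[(st[i,4],ce[i].round(1).tolist()) for i in range(1,n) if st[i,4]>15])
```

```text
piv [ 0.5323 -0.0385  0.1   ]
knobtop [ 0.5692 -0.0254  0.108 ]
cornL [ 0.4943 -0.0327  0.008 ]
cornR [ 0.5623 -0.0147  0.008 ]
left [ 0.5305 -0.1586  0.022 ]
right [ 0.5955 -0.1418  0.022 ]
leftin [ 0.5337 -0.1406  0.022 ]
rightin [ 0.581  -0.1284  0.022 ]
wallL [ 0.5217 -0.0778  0.008 ]
wallR [ 0.5627 -0.0674  0.008 ]
w [(np.int32(220), [333.2, 121.9])]
t [(np.int32(19), [58.3, 79.5]), (np.int32(16), [82.0, 79.8]), (np.int32(20), [105.0, 79.4])]
s [(np.int32(22), [254.5, 224.3]), (np.int32(68), [496.1, 372.4]), (np.int32(75), [535.2, 379.6])]
```

```bash
sed -i "s/^RP=.*/RP=dict(psi=0.256,piv=np.array([.5328,-.039]))/" h.py
cat >> h.py <<'E'
def tork(p):
    c,s=np.cos(RP['psi']),np.sin(RP['psi']); d=np.asarray(p)[:2]-RP['piv']
    return np.array([c*d[0]+s*d[1],-s*d[0]+c*d[1]+.098,p[2]-.008])
E
python3 - <<'E'
from h import *
np.set_printoptions(precision=4,suppress=True)
t=dict(np.load('top0.npz')); s=dict(np.load('scene0.npz'))
P=lambda x,y:(275+x/4.6,165+y/4.6)
for q in [(308,105),(332,192),(388,82),(408,170),(460,65),(480,155)]: print('top',q,tork(ray(t,*P(*q),.068)))
P=lambda x,y:(140+x/5.5,195+y/5.5)
for q in [(370,180),(365,112),(277,112),(265,118),(180,120)]: print('scene',q,tork(ray(s,*P(*q),.068)))
print('knob', tork(ray(s,140+630/5.5,195+130/5.5,.108)),tork(ray(s,254.5,224.3,.098)))
o=robot.observe(); print(tork(o['eef_pos']))
plan(rk(0,.016,.11),.256,hand=.038)
E
```

```text
top (308, 105) [ 0.0171 -0.0035  0.06  ]
top (332, 192) [-0.0266 -0.0032  0.06  ]
top (388, 82) [ 0.0185 -0.0439  0.06  ]
top (408, 170) [-0.0253 -0.0413  0.06  ]
top (460, 65) [ 0.0181 -0.0799  0.06  ]
top (480, 155) [-0.0267 -0.0768  0.06  ]
scene (370, 180) [0.015  0.0003 0.06  ]
scene (365, 112) [-0.0255 -0.0053  0.06  ]
scene (277, 112) [-0.0264 -0.0405  0.06  ]
scene (265, 118) [-0.0229 -0.0448  0.06  ]
scene (180, 120) [-0.0225 -0.0784  0.06  ]
knob [0.034  0.1019 0.1   ] [0.0402 0.1016 0.09  ]
[-0.0063  0.0384  0.2351]
n 4
{"translation": [[0.0313, -0.0055, 0.0021], [0.0313, -0.0055, 0.002], [0.0313, -0.0055, 0.0018], [0.0313, -0.0056, 0.0017]], "dr": [[-0.1, -0.21, 0.05], [-0.1, -0.21, 0.05], [-0.1, -0.21, 0.05], [-0.1, -0.21, 0.05]], "hand": [0.038, 0.038, 0.038, 0.038]}
```

{"api": "play_rows", "payload": {"translation": [[0.031, -0.0045, 0.002], [0.031, -0.0045, 0.002], [0.031, -0.0045, 0.002], [0.031, -0.0045, 0.002], [0, 0, 0], [0, 0, 0]], "dr": [[-0.1, -0.2, 0.05], [-0.1, -0.2, 0.05], [-0.1, -0.2, 0.05], [-0.1, -0.2, 0.05], [0, 0, 0], [0, 0, 0]], "hand": [0.038, 0.038, 0.038, 0.038, 0.038, 0.038]}}

```text
t: 5.3
eef_pos: [0.553, -0.1107, 0.12]
ee_rot: [-0.204, 1.562, 0.206]
force: [1.0, -0.6, -1.5]
gripper_width: 0.0433
```

Run:
```python
from h import *
np.set_printoptions(precision=4,suppress=True)
c=cap('wrist','w4');cap('top','t4');cap('scene','s4')
o=robot.observe(); print(tork(o['eef_pos']))
a=cv2.imread('pics/s4.png');b=cv2.imread('pics/t4.png');w=cv2.imread('pics/w4.png')
f=lambda i:cv2.resize(i,(390,290),interpolation=cv2.INTER_CUBIC)
cv2.imwrite('pics/m4.png',np.vstack([np.hstack([f(a[150:270,120:290]),f(b[140:250,260:420])]),np.hstack([f(w),f(w[0:240,180:400])])]))
plan(rk(0,.020,.06),.256,hand=.038)
```

```text
[0.0027 0.0222 0.114 ]
n 2
{"translation": [[0.027, -0.001, -0.0015], [0.027, -0.0011, -0.0014]], "dr": [[0.15, 0.1, 0.06], [0.15, 0.1, 0.06]], "hand": [0.038, 0.038]}
```

View pics/m4.png

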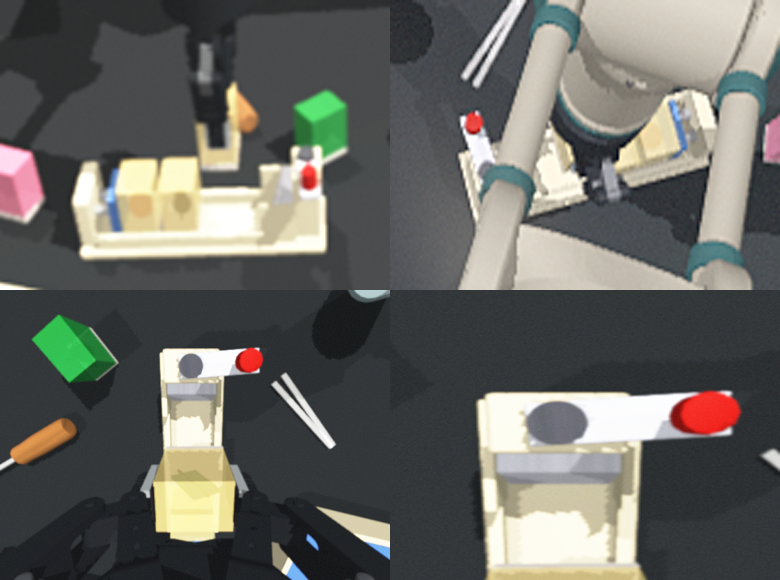

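Run:
```python
from h import *
w=cv2.imread('pics/w4.png')
cv2.imwrite('pics/z8.png',cv2.resize(w[75:325,200:400],None,fx=3.5,fy=2.4,interpolation=cv2.INTER_CUBIC))
```

```text
(no output)
```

View pics/z8.png

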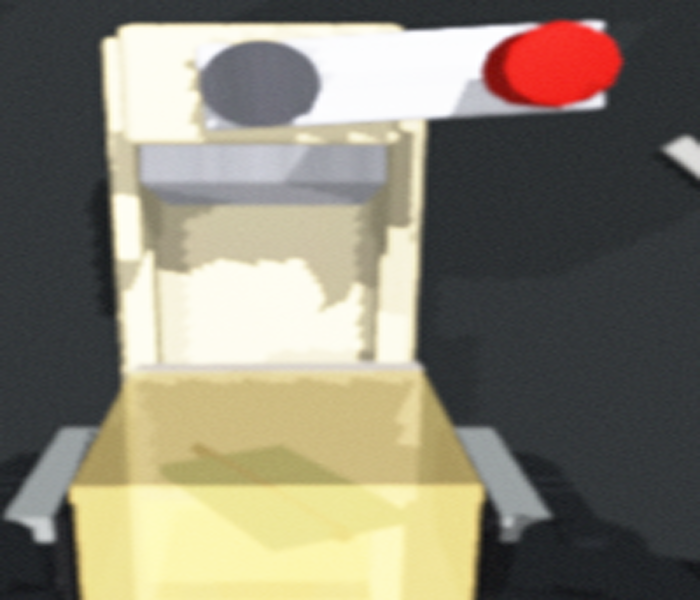

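Run:
```python
from h import *
np.set_printoptions(precision=4,suppress=True)
c=dict(np.load('w4.npz')); P=lambda x,y:(200+x/3.5,75+y/2.4)
zb=.12-.0253
for n,q,z in [('bl',(123,367),zb),('br',(422,367),zb),('ril',(158,355),.022),('rir',(375,355),.022),('wallL',(155,203),.008),('wallR',(370,203),.008),('topwL',(140,143),.058),('topwR',(390,143),.058),('piv',(260,80),.1),('cL',(118,25),.008),('knob',(560,62),.108)]:
    print(n,tork(ray(c,*P(*q),z)))
```

```text
bl [-0.022   0.0362  0.0867]
br [0.0249 0.0365 0.0867]
ril [-0.0243  0.0152  0.014 ]
rir [0.0244 0.0154 0.014 ]
wallL [-0.0253  0.063   0.    ]
wallR [0.023  0.0632 0.    ]
topwL [-0.0223  0.0845  0.05  ]
topwR [0.0219 0.0847 0.05  ]
piv [-0.0005  0.0989  0.092 ]
cL [-0.0318  0.1175  0.    ]
knob [0.0385 0.1021 0.1   ]
```

{"api": "play_rows", "payload": {"translation": [[0.03, 0.002, -0.0015], [0.03, 0, 0], [0.015, 0, 0], [0.01, 0, 0], [0, 0, 0]], "dr": [[0.2, 0.1, 0.1], [0, 0, 0], [0, 0, 0], [0, 0, 0], [0, 0, 0]], "hand": [0.038, 0.038, 0.038, 0.038, 0.038]}}

```text
t: 5.95
eef_pos: [0.5514, -0.1101, 0.035]
ee_rot: [-0.201, 1.563, 0.203]
force: [-1.1, -0.2, -1.4]
gripper_width: 0.0435
```

{"api": "play_rows", "payload": {"translation": [[0.001, -0.004, 0], [0, -0.004, 0], [0, -0.004, 0], [0, -0.004, 0], [0, -0.004, 0], [0, -0.003, 0], [0, 0, 0]], "dr": [[0, 0, 0], [0, 0, 0], [0, 0, 0], [0, 0, 0], [0, 0, 0], [0, 0, 0], [0, 0, 0]], "hand": [0.038, 0.038, 0.038, 0.038, 0.038, 0.038, 0.038]}}

```text
t: 6.65
eef_pos: [0.5574, -0.1328, 0.034]
ee_rot: [-0.2, 1.563, 0.203]
force: [-0.6, 1.6, -1.4]
gripper_width: 0.0431
```

Run:
```python
from h import *
np.set_printoptions(precision=4,suppress=True)
o=robot.observe(); print(tork(o['eef_pos']),o['force'])
a=cap('scene','s5')['color'];w=cap('wrist','w5')['color']
f=lambda i:cv2.resize(i,(560,300),interpolation=cv2.INTER_CUBIC)
cv2.imwrite('pics/m5.png',np.vstack([f(a[190:270,140:280]),f(w[80:380,150:420])]))
```

```text
[0.    0.001 0.026] [-0.5712  1.6313 -1.4293]
```

View pics/m5.png

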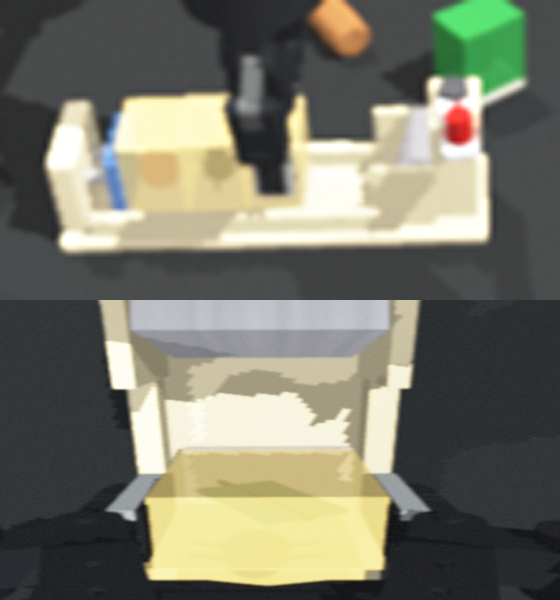

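{"api": "play_rows", "payload": {"translation": [[0, 0, 0], [0, 0, 0], [0, 0, 0], [-0.02, 0, 0], [-0.04, 0, 0], [-0.045, 0, 0], [-0.045, 0, 0], [-0.045, 0, 0]], "dr": [[0, 0, 0], [0, 0, 0], [0, 0, 0], [0, 0, 0], [0, 0, 0], [0, 0, 0], [0, 0, 0], [0, 0, 0]], "hand": [0.0854, 0.0854, 0.0854, 0.0854, 0.0854, 0.0854, 0.0854, 0.0854]}}

```text
t: 7.55
eef_pos: [0.5573, -0.1327, 0.2309]
ee_rot: [-0.201, 1.562, 0.203]
force: [1.1, 0.4, 0.1]
gripper_width: 0.0852
```

Run:
```python
from h import *
plan([.5605,.234,.2],-.27,step=.045)
```

```text
n 9
{"translation": [[0.0035, 0.0393, 0.0107], [0.0035, 0.0399, 0.0084], [0.0035, 0.0403, 0.006], [0.0035, 0.0406, 0.0037], [0.0034, 0.0407, 0.0013], [0.0034, 0.0407, -0.0011], [0.0034, 0.0406, -0.0035], [0.0034, 0.0403, -0.0059]], "dr": [[3.36, -0.01, -0.01], [3.36, -0.01, -0.01], [3.36, -0.01, -0.01], [3.36, -0.01, -0.01], [3.36, -0.01, -0.01], [3.36, -0.01, -0.01], [3.36, -0.01, -0.01], [3.36, -0.01, -0.01]], "hand": [0.0854, 0.0854, 0.0854, 0.0854, 0.0854, 0.0854, 0.0854, 0.0854]}
{"translation": [[0.0034, 0.0399, -0.0082]], "dr": [[3.36, -0.01, -0.01]], "hand": [0.0854]}
```

{"api": "play_rows", "payload": {"translation": [[0.0035, 0.0393, 0.0107], [0.0035, 0.04, 0.0084], [0.0035, 0.0403, 0.006], [0.0035, 0.0406, 0.0037], [0.0035, 0.0407, 0.0013], [0.0035, 0.0407, -0.0011], [0.0035, 0.0406, -0.0035], [0.0035, 0.0403, -0.0059]], "dr": [[3.36, 0, 0], [3.36, 0, 0], [3.36, 0, 0], [3.36, 0, 0], [3.36, 0, 0], [3.36, 0, 0], [3.36, 0, 0], [3.36, 0, 0]], "hand": [0.0854, 0.0854, 0.0854, 0.0854, 0.0854, 0.0854, 0.0854, 0.0854]}}

```text
t: 8.35
eef_pos: [0.5602, 0.1949, 0.2014]
ee_rot: [0.169, 1.565, -0.168]
force: [1.3, -0.5, 1.0]
gripper_width: 0.0853
```

{"api": "play_rows", "payload": {"translation": [[0.0035, 0.04, -0.008], [0, 0, 0]], "dr": [[3.36, 0, 0], [0, 0, 0]], "hand": [0.0854, 0.0854]}}

```text
t: 8.55
eef_pos: [0.5604, 0.239, 0.1972]
ee_rot: [0.212, 1.563, -0.206]
force: [-0.4, -0.4, 0.0]
gripper_width: 0.0853
```

Run:
```python
from h import *
c=cap('wrist','w6')
plan([.5605,.234,.022],-.27,step=.04)
s=cap('scene','s6')['color']; t=cap('top','t6')['color']
f=lambda i:cv2.resize(i,(390,290),interpolation=cv2.INTER_CUBIC)
cv2.imwrite('pics/m6.png',np.vstack([np.hstack([f(s[190:270,140:280]),f(t[165:235,275:445])]),np.hstack([f(c['color']),f(c['color'][180:370,180:420])])]))
```

```text
n 5
{"translation": [[0.0351, -0.0005, 0.0002], [0.0351, -0.0005, 0.0002], [0.0351, -0.0005, 0.0002], [0.0351, -0.0005, 0.0002], [0.0351, -0.0004, 0.0001]], "dr": [[0.04, -0.03, -0.01], [0.04, -0.03, -0.01], [0.04, -0.03, -0.01], [0.04, -0.03, -0.01], [0.04, -0.03, -0.01]], "hand": [0.0854, 0.0854, 0.0854, 0.0854, 0.0854]}
```

View pics/m6.png

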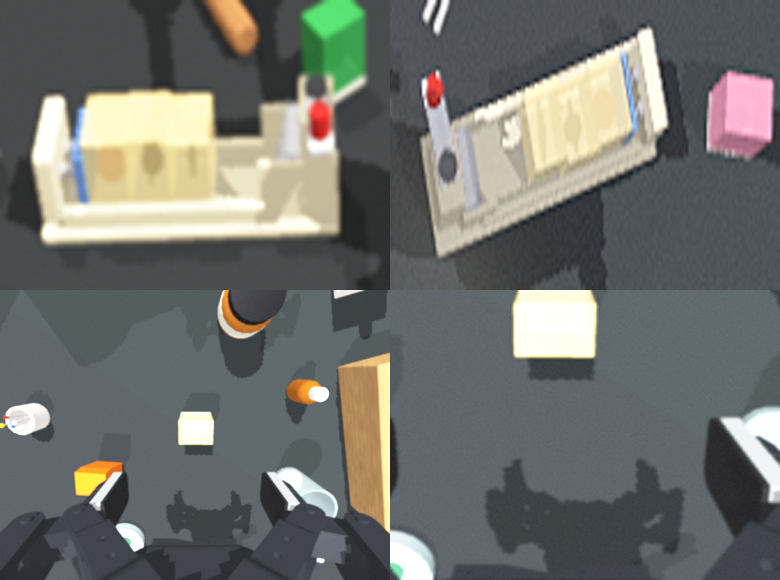

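Run:
```python
from h import *
c=dict(np.load('w6.npz'))
w=c['color'][150:250,230:340]
cv2.imwrite('pics/z9.png',cv2.resize(w,None,fx=6,fy=6,interpolation=cv2.INTER_CUBIC))
```

```text
(no output)
```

View pics/z9.png

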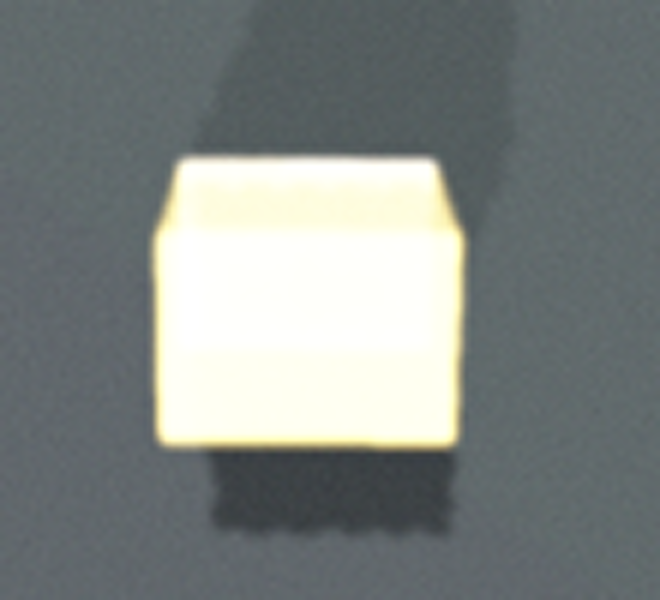

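Run:
```python
from h import *
c=dict(np.load('w6.npz'))
P=lambda x,y:(230+x/6,150+y/6)
p=np.array([ray(c,*P(*q),.06) for q in [(155,230),(464,232),(458,446),(158,446)]]);m=p.mean(0);d=p[1]-p[0]
print(p,m,np.arctan2(d[1],d[0]))
plan([m[0],m[1],.022],-.27)
```

```text
[[0.54387813 0.2555974  0.06      ]
 [0.58785323 0.24331875 0.06      ]
 [0.57900025 0.21123426 0.06      ]
 [0.53484439 0.22323532 0.06      ]] [0.561394   0.23334643 0.06      ] -0.272283614410203
n 5
{"translation": [[0.0352, -0.0, 0.0002], [0.0352, -0.0, 0.0002], [0.0352, -0.0, 0.0002], [0.0352, -0.0, 0.0002], [0.0352, -0.0, 0.0002]], "dr": [[0.01, -0.02, 0.0], [0.01, -0.02, 0.0], [0.01, -0.02, 0.0], [0.01, -0.02, 0.0], [0.01, -0.02, 0.0]], "hand": [0.0854, 0.0854, 0.0854, 0.0854, 0.0854]}
```

{"api": "play_rows", "payload": {"translation": [[0.035, 0, 0], [0.035, 0, 0], [0.035, 0, 0], [0.035, 0, 0], [0.035, 0, 0], [0, 0, 0], [0, 0, 0], [0, 0, 0]], "dr": [[0, 0, 0], [0, 0, 0], [0, 0, 0], [0, 0, 0], [0, 0, 0], [0, 0, 0], [0, 0, 0], [0, 0, 0]], "hand": [0.0854, 0.0854, 0.0854, 0.0854, 0.0854, 0.0854, 0.038, 0.038]}}

```text
t: 9.5
eef_pos: [0.5626, 0.2341, 0.0251]
ee_rot: [0.215, 1.558, -0.211]
force: [0.0, 0.4, -0.2]
gripper_width: 0.0592
```

{"api": "play_rows", "payload": {"translation": [[0, 0, 0], [0, 0, 0], [0, 0, 0], [0, 0, 0]], "dr": [[0, 0, 0], [0, 0, 0], [0, 0, 0], [0, 0, 0]], "hand": [0.038, 0.038, 0.038, 0.038]}}

```text
t: 9.9
eef_pos: [0.5625, 0.2347, 0.0254]
ee_rot: [0.214, 1.557, -0.21]
force: [0.4, -0.5, 6.6]
gripper_width: 0.0436
```

{"api": "play_rows", "payload": {"translation": [[-0.02, 0, 0], [-0.04, 0, 0], [-0.04, 0, 0], [-0.04, 0, 0], [-0.04, 0, 0], [0, 0, 0]], "dr": [[0, 0, 0], [0, 0, 0], [0, 0, 0], [0, 0, 0], [0, 0, 0], [0, 0, 0]], "hand": [0.038, 0.038, 0.038, 0.038, 0.038, 0.038]}}

```text
t: 10.5
eef_pos: [0.5645, 0.2353, 0.2103]
ee_rot: [0.217, 1.549, -0.207]
force: [1.0, 0.2, -0.8]
gripper_width: 0.0431
```

Run:
```python
from h import *
plan(rk(0,.036,.192),.256,step=.045,hand=.038)
```

```text
n 8
{"translation": [[0.0011, -0.0408, 0.0092], [0.0011, -0.0413, 0.0065], [0.0011, -0.0417, 0.0038], [0.0011, -0.0418, 0.001], [0.0012, -0.0418, -0.0017], [0.0012, -0.0416, -0.0045], [0.0012, -0.0412, -0.0072], [0.0013, -0.0407, -0.0099]], "dr": [[-3.77, 0.09, -0.04], [-3.77, 0.09, -0.04], [-3.77, 0.09, -0.04], [-3.77, 0.09, -0.04], [-3.77, 0.09, -0.04], [-3.77, 0.09, -0.04], [-3.77, 0.09, -0.04], [-3.77, 0.09, -0.04]], "hand": [0.038, 0.038, 0.038, 0.038, 0.038, 0.038, 0.038, 0.038]}
```

{"api": "play_rows", "payload": {"translation": [[0.001, -0.041, 0.009], [0.001, -0.0413, 0.0065], [0.001, -0.0417, 0.004], [0.001, -0.0418, 0.001], [0.001, -0.0418, -0.0017], [0.001, -0.0416, -0.0045], [0.001, -0.0412, -0.007], [0.001, -0.0407, -0.01]], "dr": [[-3.77, 0.09, -0.04], [-3.77, 0.09, -0.04], [-3.77, 0.09, -0.04], [-3.77, 0.09, -0.04], [-3.77, 0.09, -0.04], [-3.77, 0.09, -0.04], [-3.77, 0.09, -0.04], [-3.77, 0.09, -0.04]], "hand": [0.038, 0.038, 0.038, 0.038, 0.038, 0.038, 0.038, 0.038]}}

```text
t: 11.3
eef_pos: [0.5439, -0.1018, 0.1949]
ee_rot: [-0.205, 1.576, 0.202]
force: [0.2, 0.1, -0.3]
gripper_width: 0.043
```

{"api": "play_rows", "payload": {"translation": [[0.03, 0, 0], [0.03, 0, 0], [0.02, 0, 0], [0, 0, 0], [0, 0, 0]], "dr": [[0, 0, 0], [0, 0, 0], [0, 0, 0], [0, 0, 0], [0, 0, 0]], "hand": [0.038, 0.038, 0.038, 0.038, 0.038]}}

```text
t: 11.8
eef_pos: [0.5434, -0.1006, 0.1153]
ee_rot: [-0.203, 1.576, 0.2]
force: [0.3, 0.5, -1.1]
gripper_width: 0.0431
```

Run:
```python
from h import *
np.set_printoptions(precision=4,suppress=True)
c=cap('wrist','w7'); o=robot.observe(); print(tork(o['eef_pos']))
plan(rk(0,.036,.11),.256)
w=c['color']; cv2.imwrite('pics/z10.png',cv2.resize(w[75:375,200:400],None,fx=3.5,fy=2,interpolation=cv2.INTER_CUBIC))
```

```text
[-0.0046  0.0353  0.1081]
n 1
{"translation": [[-0.0019, 0.0006, 0.0046]], "dr": [[0.0, -0.76, 0.08]], "hand": [0.0854]}
```

View pics/z10.png

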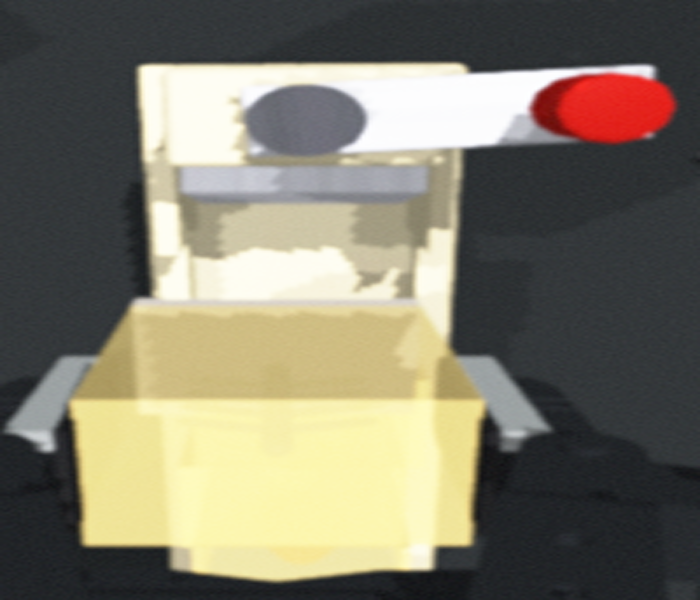

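Run:
```python
from h import *
np.set_printoptions(precision=4,suppress=True)
c=dict(np.load('w7.npz')); P=lambda x,y:(200+x/3.5,75+y/2)
zb=.1153-.0254
for n,q,z in [('bl',(133,300),zb),('br',(418,300),zb),('ril',(190,290),.022),('rir',(413,290),.022),('piv',(305,117),.1),('knob',(615,108),.108)]:
    print(n,tork(ray(c,*P(*q),z)))
```

```text
bl [-0.0274  0.0501  0.0819]
br [0.0173 0.0503 0.0819]
ril [-0.0248  0.0312  0.014 ]
rir [0.0241 0.0314 0.014 ]
piv [-0.0009  0.0995  0.092 ]
knob [0.0387 0.1019 0.1   ]
```

{"api": "play_rows", "payload": {"translation": [[0.01, 0.0015, 0.0048], [0.03, 0, 0], [0.02, 0, 0], [0.014, 0, 0], [0.006, 0, 0], [0, 0, 0]], "dr": [[0, -0.76, 0.08], [0, 0, 0], [0, 0, 0], [0, 0, 0], [0, 0, 0], [0, 0, 0]], "hand": [0.038, 0.038, 0.038, 0.038, 0.038, 0.038]}}

```text
t: 12.45
eef_pos: [0.548, -0.098, 0.0356]
ee_rot: [-0.201, 1.562, 0.201]
force: [0.6, -0.1, -0.5]
gripper_width: 0.043
```

Run:
```python
from h import *
np.set_printoptions(precision=4,suppress=True)
o=robot.observe(); print(tork(o['eef_pos']),o['force'])
```

```text
[-0.0002  0.037   0.0276] [ 0.6337 -0.1069 -0.4597]
```

Lower the last 1.5 mm and push to -y slowly until the spring is felt.

{"api": "play_rows", "payload": {"translation": [[0.0015, -0.002, 0], [0, -0.002, 0], [0, -0.001, 0], [0, -0.001, 0], [0, 0, 0]], "dr": [[0, 0, 0], [0, 0, 0], [0, 0, 0], [0, 0, 0], [0, 0, 0]], "hand": [0.038, 0.038, 0.038, 0.038, 0.038]}}

```text
t: 12.95
eef_pos: [0.5493, -0.1034, 0.0341]
ee_rot: [-0.199, 1.562, 0.202]
force: [1.0, 4.0, 1.1]
gripper_width: 0.0432
```

Run:
```python
from h import *
np.set_printoptions(precision=4,suppress=True)
o=robot.observe(); print(tork(o['eef_pos']),o['force'])
a=cap('scene','s8')['color'];w=cap('wrist','w8')['color']
f=lambda i:cv2.resize(i,(560,300),interpolation=cv2.INTER_CUBIC)
cv2.imwrite('pics/m8.png',np.vstack([f(a[190:270,140:280]),f(w[80:380,150:420])]))
```

```text
[-0.0004  0.0316  0.0261] [1.0118 3.9835 1.1433]
```

View pics/m8.png

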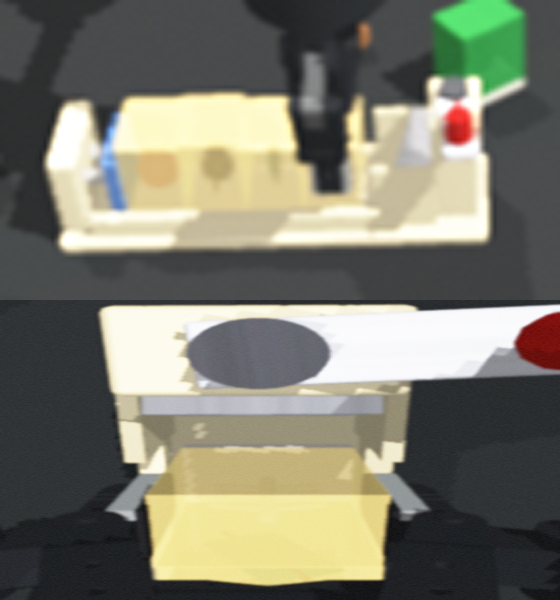

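{"api": "play_rows", "payload": {"translation": [[0, 0, 0], [0, 0, 0], [0, 0, 0], [-0.02, 0, 0], [-0.04, 0, 0], [-0.045, 0, 0], [-0.045, 0, 0], [-0.045, 0, 0]], "dr": [[0, 0, 0], [0, 0, 0], [0, 0, 0], [0, 0, 0], [0, 0, 0], [0, 0, 0], [0, 0, 0], [0, 0, 0]], "hand": [0.0854, 0.0854, 0.0854, 0.0854, 0.0854, 0.0854, 0.0854, 0.0854]}}

```text
t: 13.85
eef_pos: [0.5491, -0.1043, 0.2305]
ee_rot: [-0.201, 1.563, 0.201]
force: [1.2, -0.1, 0.3]
gripper_width: 0.0857
```

Run:
```python
from h import *
plan([.4065,.203,.22],-.33,step=.045)
```

```text
n 8
{"translation": [[0.0013, 0.0417, -0.0075], [0.0013, 0.041, -0.0106], [0.0013, 0.0401, -0.0135], [0.0013, 0.039, -0.0164], [0.0013, 0.0377, -0.0192], [0.0013, 0.0362, -0.0219], [0.0013, 0.0345, -0.0245], [0.0013, 0.0326, -0.027]], "dr": [[4.19, -0.01, 0.0], [4.19, -0.01, 0.0], [4.19, -0.01, 0.0], [4.19, -0.01, 0.0], [4.19, -0.01, 0.0], [4.19, -0.01, 0.0], [4.19, -0.01, 0.0], [4.19, -0.01, 0.0]], "hand": [0.0854, 0.0854, 0.0854, 0.0854, 0.0854, 0.0854, 0.0854, 0.0854]}
```

{"api": "play_rows", "payload": {"translation": [[0.0013, 0.0417, -0.0075], [0.0013, 0.041, -0.0105], [0.0013, 0.04, -0.0135], [0.0013, 0.039, -0.0165], [0.0013, 0.0375, -0.019], [0.0013, 0.036, -0.022], [0.0013, 0.0345, -0.0245], [0.0013, 0.0325, -0.027]], "dr": [[4.19, 0, 0], [4.19, 0, 0], [4.19, 0, 0], [4.19, 0, 0], [4.19, 0, 0], [4.19, 0, 0], [4.19, 0, 0], [4.19, 0, 0]], "hand": [0.0854, 0.0854, 0.0854, 0.0854, 0.0854, 0.0854, 0.0854, 0.0854]}}

```text
t: 14.65
eef_pos: [0.4062, 0.2036, 0.2188]
ee_rot: [0.261, 1.555, -0.261]
force: [1.3, 0.7, 0.2]
gripper_width: 0.0852
```

{"api": "play_rows", "payload": {"translation": [[0, 0, 0], [0, 0, 0]], "dr": [[0, 0, 0], [0, 0, 0]], "hand": [0.0854, 0.0854]}}

```text
t: 14.85
eef_pos: [0.4067, 0.2029, 0.2187]
ee_rot: [0.255, 1.556, -0.256]
force: [0.9, 0.2, -0.1]
gripper_width: 0.0854
```

Run:
```python
from h import *
c=cap('wrist','w9')
s=cap('scene','s9')['color']; t=cap('top','t9')['color']
f=lambda i:cv2.resize(i,(390,290),interpolation=cv2.INTER_CUBIC)
cv2.imwrite('pics/m9.png',np.vstack([np.hstack([f(s[190:270,140:280]),f(t[165:235,275:445])]),np.hstack([f(c['color']),f(c['color'][140:260,220:350])])]))
```

```text
(no output)
```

View pics/m9.png

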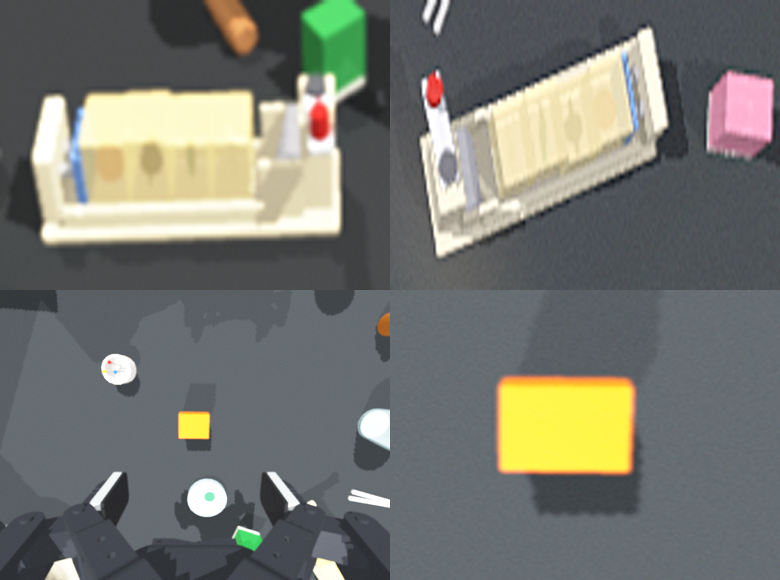

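Run:
```python
from h import *
c=dict(np.load('w9.npz'))
hsv=cv2.cvtColor(c['color'],cv2.COLOR_BGR2HSV); m=((hsv[...,0]>5)&(hsv[...,0]<32)&(hsv[...,1]>170)).astype('uint8'); m[:130]=0;m[270:]=0;m[:,:230]=0;m[:,330:]=0
ct=max(cv2.findContours(m,0,1)[0],key=cv2.contourArea); print(cv2.minAreaRect(ct),cv2.boundingRect(ct))
P=lambda x,y:(220+x/3,140+y/2.417)
p=np.array([ray(c,*P(*q),.07) for q in [(109,91),(243,91),(241,181),(110,182)]]);M=p.mean(0);d=p[1]-p[0]
print(p,M,np.arctan2(d[1],d[0]))
o=robot.observe();T=R.from_rotvec(o['ee_rot']).as_matrix(); print((p-o['eef_pos'])@T)
```

```text
((278.5, 195.5), (39.0, 43.0), 90.0) (257, 176, 44, 40)
[[0.39357268 0.22709599 0.07      ]
 [0.43225614 0.21401841 0.07      ]
 [0.42091707 0.18030247 0.07      ]
 [0.38168469 0.19313348 0.07      ]] [0.40710764 0.20363759 0.07      ] -0.3260044243277792
[[ 0.14868916  0.01964192 -0.02137076]
 [ 0.14865513  0.01981802  0.01946306]
 [ 0.14867199 -0.01575296  0.01967254]
 [ 0.14870659 -0.01634035 -0.02160056]]
```

{"api": "play_rows", "payload": {"translation": [[0.04, 0.0005, -0.001], [0.04, 0.0005, 0], [0.04, 0, 0], [0.035, 0, 0], [0.02, 0, 0], [0.008, 0, 0], [0, 0, 0], [0, 0, 0]], "dr": [[0, 0, 0], [0, 0, 0], [0, 0, 0], [0, 0, 0], [0, 0, 0], [0, 0, 0], [0, 0, 0], [0, 0, 0]], "hand": [0.0854, 0.0854, 0.0854, 0.0854, 0.0854, 0.0854, 0.034, 0.034]}}

```text
t: 15.8
eef_pos: [0.4073, 0.2037, 0.0365]
ee_rot: [0.26, 1.555, -0.258]
force: [0.8, -0.2, -0.7]
gripper_width: 0.0592
```

{"api": "play_rows", "payload": {"translation": [[0, 0, 0], [0, 0, 0], [0, 0, 0], [0, 0, 0], [0, 0, 0]], "dr": [[0, 0, 0], [0, 0, 0], [0, 0, 0], [0, 0, 0], [0, 0, 0]], "hand": [0.034, 0.034, 0.034, 0.034, 0.034]}}

```text
t: 16.3
eef_pos: [0.4074, 0.2043, 0.037]
ee_rot: [0.259, 1.553, -0.257]
force: [0.7, -0.4, 7.9]
gripper_width: 0.0392
```

Run:
```python
from h import *
c=cap('wrist','w10')
```

```text
(no output)
```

View pics/w10.png

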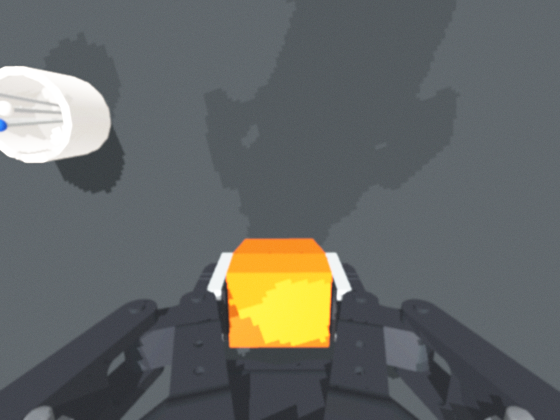

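{"api": "play_rows", "payload": {"translation": [[-0.02, 0, 0], [-0.04, 0, 0], [-0.045, 0, 0], [-0.045, 0, 0], [-0.03, 0, 0], [0, 0, 0]], "dr": [[0, 0, 0], [0, 0, 0], [0, 0, 0], [0, 0, 0], [0, 0, 0], [0, 0, 0]], "hand": [0.034, 0.034, 0.034, 0.034, 0.034, 0.034]}}

```text
t: 16.95
eef_pos: [0.4089, 0.2049, 0.2205]
ee_rot: [0.262, 1.547, -0.254]
force: [0.3, -0.0, -0.7]
gripper_width: 0.0395
```

Run:
```python
from h import *
np.set_printoptions(precision=4,suppress=True)
c=dict(np.load('w10.npz'));T=R.from_rotvec([.259,1.553,-.257]).as_matrix()
p=np.array([ray(c,*q,.07) for q in [(228,272),(332,272),(330,347),(230,347)]]); print((p-np.array([.4074,.2043,.037]))@T)
plan(rk(0,.0645,.192),.256,step=.045,hand=.034)
```

```text
[[-0.033   0.016  -0.0186]
 [-0.0329  0.016   0.0202]
 [-0.033  -0.0172  0.0209]
 [-0.0331 -0.0171 -0.0192]]
n 7
{"translation": [[0.0029, -0.0313, 0.0306], [0.0029, -0.0337, 0.0279], [0.0029, -0.0359, 0.025], [0.0029, -0.0379, 0.0219], [0.0029, -0.0396, 0.0187], [0.0029, -0.041, 0.0153], [0.0029, -0.0421, 0.0118]], "dr": [[-4.79, 0.07, -0.03], [-4.79, 0.07, -0.03], [-4.79, 0.07, -0.03], [-4.79, 0.07, -0.03], [-4.79, 0.07, -0.03], [-4.79, 0.07, -0.03], [-4.79, 0.07, -0.03]], "hand": [0.034, 0.034, 0.034, 0.034, 0.034, 0.034, 0.034]}
```

{"api": "play_rows", "payload": {"translation": [[0.003, -0.031, 0.0306], [0.003, -0.0335, 0.028], [0.003, -0.0355, 0.025], [0.003, -0.0375, 0.022], [0.003, -0.039, 0.0187], [0.003, -0.041, 0.0153], [0.003, -0.042, 0.0118], [0, 0, 0]], "dr": [[-4.79, 0.07, -0.03], [-4.79, 0.07, -0.03], [-4.79, 0.07, -0.03], [-4.79, 0.07, -0.03], [-4.79, 0.07, -0.03], [-4.79, 0.07, -0.03], [-4.79, 0.07, -0.03], [0, 0, 0]], "hand": [0.034, 0.034, 0.034, 0.034, 0.034, 0.034, 0.034, 0.034]}}

```text
t: 17.75
eef_pos: [0.5403, -0.0753, 0.1921]
ee_rot: [-0.202, 1.573, 0.196]
force: [-0.8, 0.7, -1.1]
gripper_width: 0.0392
```

{"api": "play_rows", "payload": {"translation": [[0.03, 0, 0], [0.02, 0, 0], [0, 0, 0], [0, 0, 0]], "dr": [[0, 0, 0], [0, 0, 0], [0, 0, 0], [0, 0, 0]], "hand": [0.034, 0.034, 0.034, 0.034]}}

```text
t: 18.15
eef_pos: [0.5374, -0.07, 0.1437]
ee_rot: [-0.202, 1.573, 0.201]
force: [0.5, 0.3, -0.0]
gripper_width: 0.0393
```

Run:
```python
from h import *
np.set_printoptions(precision=4,suppress=True)
c=cap('wrist','w11'); o=robot.observe(); print(tork(o['eef_pos']))
s=cap('scene','s11')['color']
plan(rk(0,.067,.130),.256)
w=c['color']; 
f=lambda i:cv2.resize(i,(560,290),interpolation=cv2.INTER_CUBIC)
cv2.imwrite('pics/z11.png',np.vstack([f(w[75:375,150:400]),f(s[190:270,140:280])]))
```

```text
[-0.0026  0.0664  0.1366]
n 1
{"translation": [[0.0071, 0.0009, 0.0023]], "dr": [[0.02, -0.51, 0.06]], "hand": [0.0854]}
```

View pics/z11.png

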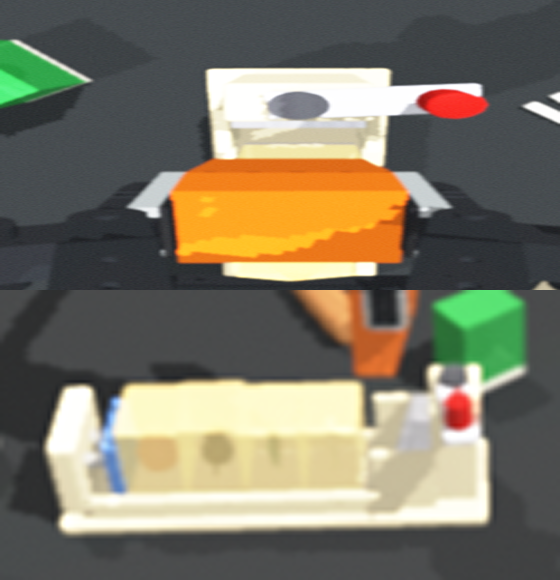

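Run:
```python
from h import *
np.set_printoptions(precision=4,suppress=True)
s=dict(np.load('s11.npz')); c=s['color']
cv2.imwrite('pics/z12.png',cv2.resize(c[185:265,190:270],None,fx=7.5,fy=7.5,interpolation=cv2.INTER_CUBIC))
```

```text
(no output)
```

View pics/z12.png

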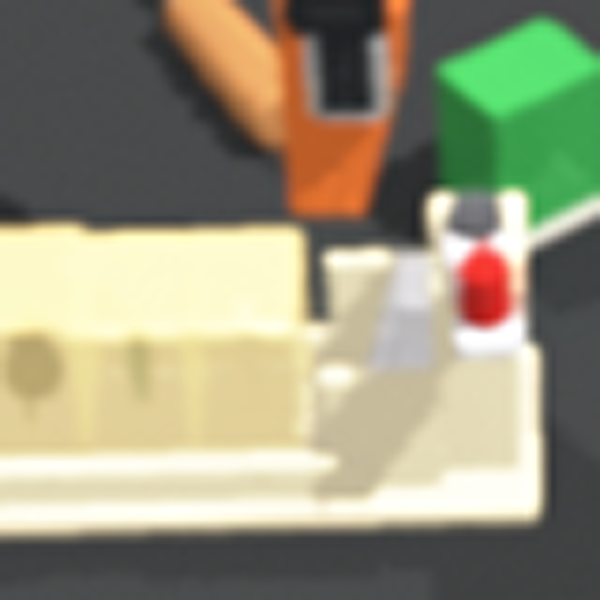

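Run:
```python
from h import *
np.set_printoptions(precision=4,suppress=True)
s=dict(np.load('s11.npz')); P=lambda x,y:(190+x/7.5,185+y/7.5)
# solve on plane rack x=const
def rayx(q,xr):
    a=tork(ray(s,*P(*q),0.));b=tork(ray(s,*P(*q),.1)); k=(xr-a[0])/(b[0]-a[0]); return a+k*(b-a)
for n,q,x in [('footL',(290,213),.017),('footR',(368,216),.017),('b4 top near',(308,338),.022),('b4 top far',(302,232),-.022),('b4 bottom',(303,450),.022),('wall top near?',(432,362),.0225),('cheek front near top',(318,375),.0255)]: print(n,rayx(q,x))
```

```text
footL [0.017  0.0484 0.1007]
footR [0.017  0.0698 0.0992]
b4 top near [0.022  0.0511 0.0584]
b4 top far [-0.022   0.0474  0.0602]
b4 bottom [0.022  0.047  0.0139]
wall top near? [0.0225 0.0858 0.0486]
cheek front near top [0.0255 0.0534 0.0472]
```

{"api": "play_rows", "payload": {"translation": [[0.01, 0.0025, 0.0024], [0.02, 0, 0], [0.012, 0, 0], [0.008, 0, 0], [0.005, 0, 0], [0, 0, 0]], "dr": [[0, -0.5, 0.05], [0, 0, 0], [0, 0, 0], [0, 0, 0], [0, 0, 0], [0, 0, 0]], "hand": [0.034, 0.034, 0.034, 0.034, 0.034, 0.034]}}

```text
t: 18.85
eef_pos: [0.5395, -0.0677, 0.0888]
ee_rot: [-0.201, 1.564, 0.201]
force: [-0.3, -1.0, -1.0]
gripper_width: 0.0392
```

Run:
```python
from h import *
np.set_printoptions(precision=4,suppress=True)
o=robot.observe(); print(tork(o['eef_pos']),o['force'])
c=cap('scene','s13')['color']
cv2.imwrite('pics/z13.png',cv2.resize(c[185:265,190:270],None,fx=7.5,fy=7.5,interpolation=cv2.INTER_CUBIC))
```

```text
[-0.0008  0.0685  0.0808] [-0.3353 -0.9932 -1.0118]
```

View pics/z13.png

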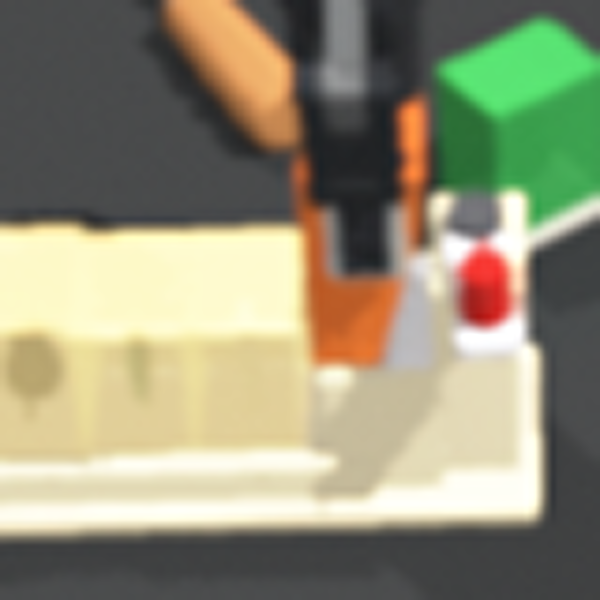

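{"api": "play_rows", "payload": {"translation": [[0.006, -0.0007, 0], [0.006, -0.0008, 0], [0.005, -0.0008, 0], [0.003, -0.0007, 0], [0, 0, 0]], "dr": [[0, 0, 0], [0, 0, 0], [0, 0, 0], [0, 0, 0], [0, 0, 0]], "hand": [0.034, 0.034, 0.034, 0.034, 0.034]}}

```text
t: 19.4
eef_pos: [0.54, -0.0707, 0.0684]
ee_rot: [-0.2, 1.564, 0.202]
force: [-0.0, 0.7, -1.0]
gripper_width: 0.0388
```

Run:
```python
from h import *
np.set_printoptions(precision=4,suppress=True)
o=robot.observe(); print(tork(o['eef_pos']),o['force'])
```

```text
[-0.0011  0.0655  0.0604] [-0.0392  0.6981 -0.9878]
```

{"api": "play_rows", "payload": {"translation": [[0.002, -0.0005, 0], [0.002, -0.0005, 0], [0.002, -0.0005, 0], [0.002, -0.0005, 0], [0, 0, 0]], "dr": [[0, 0, 0], [0, 0, 0], [0, 0, 0], [0, 0, 0], [0, 0, 0]], "hand": [0.034, 0.034, 0.034, 0.034, 0.034]}}

```text
t: 19.9
eef_pos: [0.5403, -0.0719, 0.0607]
ee_rot: [-0.199, 1.564, 0.202]
force: [-0.8, 2.1, -1.1]
gripper_width: 0.0393
```

Run:
```python
from h import *
np.set_printoptions(precision=4,suppress=True)
o=robot.observe(); print(tork(o['eef_pos']),o['force'])
c=cap('scene','s14')['color'];w=cap('wrist','w14')['color']
f=lambda i:cv2.resize(i,(400,400),interpolation=cv2.INTER_CUBIC)
cv2.imwrite('pics/z14.png',np.hstack([f(c[185:265,190:270]),f(w[75:375,130:430])]))
```

```text
[-0.0011  0.0643  0.0527] [-0.7574  2.1397 -1.0616]
```

View pics/z14.png

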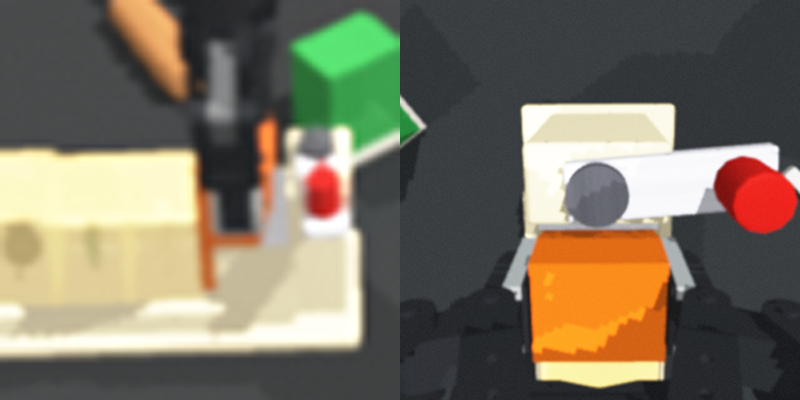

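{"api": "play_rows", "payload": {"translation": [[0, 0, 0], [0, 0, 0], [0, 0, 0], [-0.02, 0, 0], [-0.03, 0, 0], [-0.02, 0, 0], [0, 0, 0], [0, 0, 0]], "dr": [[0, 0, 0], [0, 0, 0], [0, 0, 0], [0, 0, 0], [0, 0, 0], [0, 0, 0], [0, 0, 0], [0, 0, 0]], "hand": [0.07, 0.07, 0.07, 0.07, 0.07, 0.07, 0.0, 0.0]}}

```text
t: 20.8
eef_pos: [0.541, -0.0728, 0.1311]
ee_rot: [-0.201, 1.563, 0.201]
force: [-1.1, 0.4, 0.1]
gripper_width: 0.0418
```

{"api": "play_rows", "payload": {"translation": [[0, 0, 0], [0, 0, 0], [0, 0, 0], [0, 0, 0], [0, 0, 0]], "dr": [[0, 0, 0], [0, 0, 0], [0, 0, 0], [0, 0, 0], [0, 0, 0]], "hand": [0.0, 0.0, 0.0, 0.0, 0.0]}}

```text
t: 21.3
eef_pos: [0.5408, -0.0725, 0.1307]
ee_rot: [-0.201, 1.564, 0.202]
force: [0.3, 0.8, 0.6]
gripper_width: -0.0001
```

Run:
```python
from h import *
np.set_printoptions(precision=4,suppress=True)
o=robot.observe(); print(tork(o['eef_pos']),o['force'])
c=cap('scene','s15')['color'];w=cap('wrist','w15')['color']
f=lambda i:cv2.resize(i,(400,400),interpolation=cv2.INTER_CUBIC)
cv2.imwrite('pics/z15.png',np.hstack([f(c[185:265,190:270]),f(w[75:375,130:430])]))
```

```text
[-0.0007  0.0635  0.1227] [0.2902 0.808  0.5596]
```

View pics/z15.png

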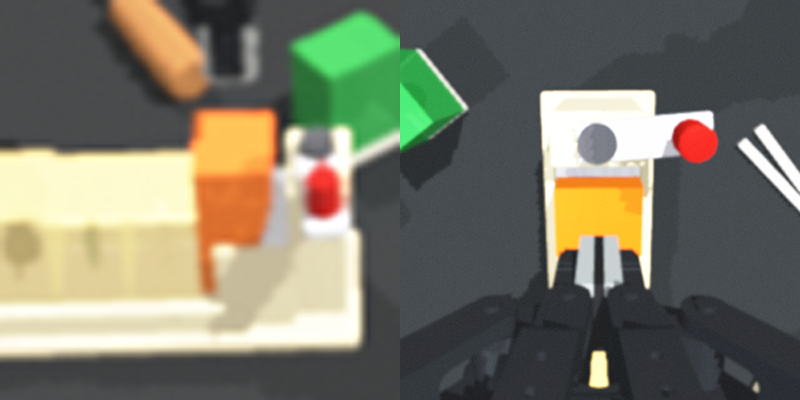

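{"api": "play_rows", "payload": {"translation": [[0.02, -0.001, 0], [0.012, 0, 0], [0.003, 0, 0], [0.002, -0.0005, 0], [0.002, -0.0005, 0], [0, 0, 0]], "dr": [[0, 0, 0], [0, 0, 0], [0, 0, 0], [0, 0, 0], [0, 0, 0], [0, 0, 0]], "hand": [0.0, 0.0, 0.0, 0.0, 0.0, 0.0]}}

```text
t: 22.0
eef_pos: [0.5418, -0.0747, 0.0924]
ee_rot: [-0.201, 1.562, 0.201]
force: [0.1, -0.5, 0.4]
gripper_width: 0.0001
```

{"api": "play_rows", "payload": {"translation": [[0.002, -0.0005, 0], [0.002, -0.0005, 0], [0.002, -0.0005, 0], [0, 0, 0]], "dr": [[0, 0, 0], [0, 0, 0], [0, 0, 0], [0, 0, 0]], "hand": [0.0, 0.0, 0.0, 0.0]}}

```text
t: 22.4
eef_pos: [0.5423, -0.0761, 0.0864]
ee_rot: [-0.201, 1.562, 0.201]
force: [0.7, 0.0, 3.8]
gripper_width: 0.0003
```

{"api": "play_rows", "payload": {"translation": [[0.002, -0.0003, 0], [0.002, -0.0003, 0], [0.002, -0.0003, 0], [0, 0, 0]], "dr": [[0, 0, 0], [0, 0, 0], [0, 0, 0], [0, 0, 0]], "hand": [0.0, 0.0, 0.0, 0.0]}}

```text
t: 22.8
eef_pos: [0.5429, -0.0775, 0.0806]
ee_rot: [-0.202, 1.561, 0.2]
force: [1.3, 0.1, 4.7]
gripper_width: -0.0002
```

Run:
```python
from h import *
np.set_printoptions(precision=4,suppress=True)
o=robot.observe(); print(tork(o['eef_pos']),o['force'])
c=cap('scene','s16')['color'];w=cap('wrist','w16')['color']
f=lambda i:cv2.resize(i,(400,400),interpolation=cv2.INTER_CUBIC)
cv2.imwrite('pics/z16.png',np.hstack([f(c[185:265,190:270]),f(w[75:375,130:430])]))
```

```text
[0.     0.0582 0.0726] [1.298  0.0597 4.6606]
```

View pics/z16.png

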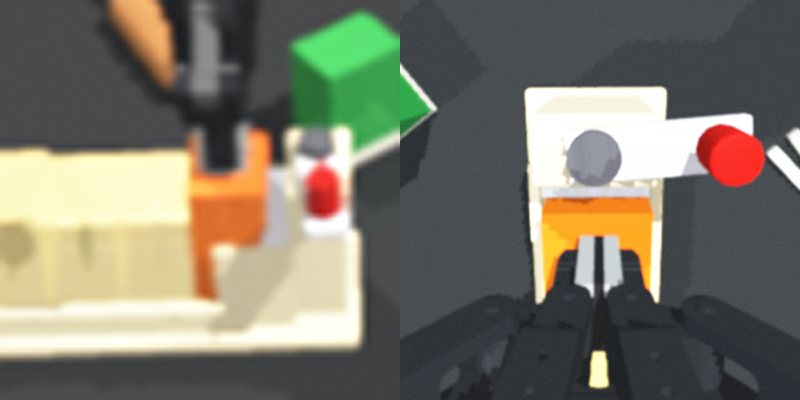

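Driving well (5 N); another few mm to the floor, stopping on the force rise.

{"api": "play_rows", "payload": {"translation": [[0.002, 0, 0], [0.001, 0, 0], [0.001, 0, 0], [0, 0, 0]], "dr": [[0, 0, 0], [0, 0, 0], [0, 0, 0], [0, 0, 0]], "hand": [0.0, 0.0, 0.0, 0.0]}}

```text
t: 23.3
eef_pos: [0.5433, -0.078, 0.078]
ee_rot: [-0.203, 1.56, 0.199]
force: [-1.0, -1.2, 12.8]
gripper_width: 0.0002
```

{"api": "play_rows", "payload": {"translation": [[0.001, 0, 0], [0.0005, 0, 0], [0, 0, 0]], "dr": [[0, 0, 0], [0, 0, 0], [0, 0, 0]], "hand": [0.0, 0.0, 0.0]}}

```text
t: 23.6
eef_pos: [0.5433, -0.078, 0.078]
ee_rot: [-0.204, 1.56, 0.199]
force: [-3.9, -2.0, 21.7]
gripper_width: 0.0001
```

{"api": "play_rows", "payload": {"translation": [[-0.01, 0, 0], [-0.03, 0, 0], [-0.04, 0, 0], [-0.03, 0, 0], [0, 0, 0]], "dr": [[0, 0, 0], [0, 0, 0], [0, 0, 0], [0, 0, 0], [0, 0, 0]], "hand": [0.0, 0.0, 0.0, 0.0, 0.0]}}

```text
t: 24.1
eef_pos: [0.5445, -0.0774, 0.1885]
ee_rot: [-0.203, 1.556, 0.199]
force: [0.2, -0.3, 0.5]
gripper_width: 0.0001
```

Run:
```python
from h import *
np.set_printoptions(precision=4,suppress=True)
plan(rk(.0398,.1016,.160),.256+np.pi/2,hand=.045)
c=cap('scene','s17')['color'];w=cap('wrist','w17')['color']
f=lambda i:cv2.resize(i,(400,400),interpolation=cv2.INTER_CUBIC)
cv2.imwrite('pics/z17.png',np.hstack([f(c[185:265,140:270]),f(w[75:375,130:430])]))
```

```text
n 11
{"translation": [[0.0019, 0.004, 0.0035], [0.0019, 0.0034, 0.004], [0.0019, 0.0028, 0.0044], [0.0019, 0.0022, 0.0048], [0.0019, 0.0015, 0.0051], [0.0019, 0.0007, 0.0052], [0.0019, -0.0, 0.0053], [0.0019, -0.0008, 0.0052]], "dr": [[-8.18, 0.01, 0.03], [-8.18, 0.01, 0.03], [-8.18, 0.01, 0.03], [-8.18, 0.01, 0.03], [-8.18, 0.01, 0.03], [-8.18, 0.01, 0.03], [-8.18, 0.01, 0.03], [-8.18, 0.01, 0.03]], "hand": [0.045, 0.045, 0.045, 0.045, 0.045, 0.045, 0.045, 0.045]}
{"translation": [[0.0019, -0.0015, 0.0051], [0.0019, -0.0022, 0.0048], [0.0019, -0.0029, 0.0044]], "dr": [[-8.18, 0.01, 0.03], [-8.18, 0.01, 0.03], [-8.18, 0.01, 0.03]], "hand": [0.045, 0.045, 0.045]}
```

View pics/z17.png

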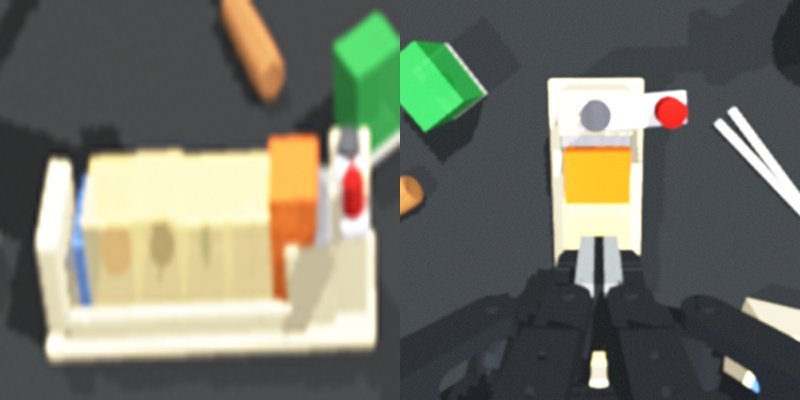

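{"api": "play_rows", "payload": {"translation": [[0.002, 0.004, 0.0035], [0.002, 0.0034, 0.004], [0.002, 0.0028, 0.0044], [0.002, 0.0022, 0.0048], [0.002, 0.0015, 0.005], [0.002, 0.0007, 0.0052], [0.002, 0, 0.0053], [0.002, -0.0008, 0.0052]], "dr": [[-8.18, 0, 0], [-8.18, 0, 0], [-8.18, 0, 0], [-8.18, 0, 0], [-8.18, 0, 0], [-8.18, 0, 0], [-8.18, 0, 0], [-8.18, 0, 0]], "hand": [0.045, 0.045, 0.045, 0.045, 0.045, 0.045, 0.045, 0.045]}}

```text
t: 25.0
eef_pos: [0.5593, -0.0386, 0.1659]
ee_rot: [-1.082, 1.288, 1.091]
force: [-0.1, 0.4, -0.4]
gripper_width: 0.0452
```

{"api": "play_rows", "payload": {"translation": [[0.002, -0.0015, 0.005], [0.002, -0.0022, 0.0048], [0.002, -0.003, 0.0044], [0, 0, 0]], "dr": [[-8.18, 0, 0], [-8.18, 0, 0], [-8.18, 0, 0], [0, 0, 0]], "hand": [0.045, 0.045, 0.045, 0.045]}}

```text
t: 25.4
eef_pos: [0.5665, -0.0243, 0.16]
ee_rot: [-1.39, 1.08, 1.401]
force: [-0.5, -0.0, -0.4]
gripper_width: 0.045
```

Run:
```python
from h import *
np.set_printoptions(precision=4,suppress=True)
c=dict(np.load('w17.npz')); print(tork(ray(c,332.5,159,.108)))
c=cap('wrist','w18')
hsv=cv2.cvtColor(c['color'],cv2.COLOR_BGR2HSV); m=((hsv[...,0]<6)|(hsv[...,0]>174))&(hsv[...,1]>180)&(hsv[...,2]>90)
n,l,st,ce=cv2.connectedComponentsWithStats(m.astype('uint8'))
for i in range(1,n):
    if st[i,4]>60: print(st[i],ce[i],tork(ray(c,*ce[i],.106)))
o=robot.observe(); print(tork(o['eef_pos']),o['joint_pos'])
plan(rk(.0398,.1016,.084),.256+np.pi/2,hand=.045)
```

```text
[0.0376 0.1027 0.1   ]
[264 218  23  29 509] [275.1611 232.2908] [0.0372 0.1018 0.098 ]
[0.0364 0.1033 0.1524] [-0.166   0.3158  1.63   -0.0002  1.2021 -1.9901]
n 2
{"translation": [[0.0342, -0.0019, -0.0009], [0.0342, -0.0018, -0.0009]], "dr": [[-0.08, 0.07, -0.17], [-0.08, 0.07, -0.17]], "hand": [0.045, 0.045]}
```

View pics/w18.png

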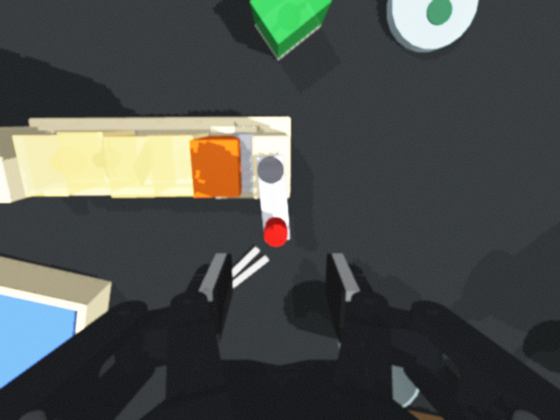

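{"api": "play_rows", "payload": {"translation": [[0.03, -0.001, -0.0005], [0.025, -0.001, -0.0005], [0.0115, -0.0005, -0.0005], [0, 0, 0], [0, 0, 0], [0, 0, 0], [0, 0, 0], [0, 0, 0]], "dr": [[0, 0.1, -0.3], [0, 0, 0], [0, 0, 0], [0, 0, 0], [0, 0, 0], [0, 0, 0], [0, 0, 0], [0, 0, 0]], "hand": [0.045, 0.045, 0.045, 0.045, 0.012, 0.012, 0.012, 0.012]}}

```text
t: 26.25
eef_pos: [0.5719, -0.026, 0.0974]
ee_rot: [-1.399, 1.074, 1.389]
force: [0.2, 1.1, 3.1]
gripper_width: 0.0132
```

Run:
```python
from h import *
np.set_printoptions(precision=4,suppress=True)
o=robot.observe(); t=tork(o['eef_pos']); print(t,o['force'],o['gripper_width'])
d=t[:2]-[0,.098]; r=np.hypot(*d); th=np.arctan2(d[0],-d[1]); print(r,th)
c=cap('wrist','w19')
# chord moves in tool frame if rotated together: per row 8 deg
M=R.from_rotvec(o['ee_rot']).as_matrix(); psi=np.arctan2(M[1,2],M[0,2])
p=np.radians(8.0)
e=lambda a:rk(.040*np.sin(a),.098-.040*np.cos(a),0)[:2]
D=e(th-p)-e(th); f=frame(psi); print(psi, f.T@np.r_[D,0], th/p)
```

```text
[0.0412 0.1007 0.0894] [0.1923 1.0767 3.1164] 0.013204019806221828
0.041242180260981344 1.636438885470272
1.8261716188990498 [ 0.      0.     -0.0056] 11.72013019606736
```

View pics/w19.png

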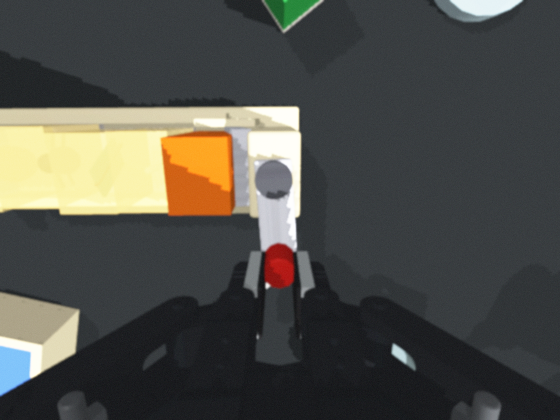

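{"api": "play_rows", "payload": {"translation": [[0, 0, 0], [0, 0, 0]], "dr": [[0, 0, 0], [0, 0, 0]], "hand": [0.012, 0.012]}}

```text
t: 26.5
eef_pos: [0.572, -0.026, 0.0973]
ee_rot: [-1.399, 1.074, 1.389]
force: [1.1, 0.6, 5.8]
gripper_width: 0.0127
```

Run:
```python
from h import *
np.set_printoptions(precision=4,suppress=True)
w=cap('wrist','w20')['color'];c=cap('scene','s20')['color']
f=lambda i:cv2.resize(i,(400,400),interpolation=cv2.INTER_CUBIC)
cv2.imwrite('pics/z20.png',np.hstack([f(c[185:265,200:280]),f(w[200:350,200:350])]))
```

```text
(no output)
```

View pics/z20.png

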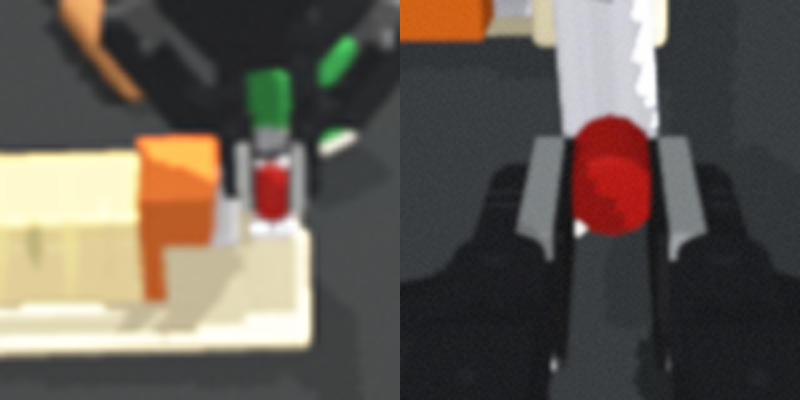

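{"api": "play_rows", "payload": {"translation": [[-0.001, 0, -0.0056], [0, 0, -0.0057], [0, 0, -0.0057], [0, 0, -0.0057], [0, 0, -0.0057]], "dr": [[8, 0, 0], [8, 0, 0], [8, 0, 0], [8, 0, 0], [8, 0, 0]], "hand": [0.012, 0.012, 0.012, 0.012, 0.012]}}

```text
t: 27.1
eef_pos: [0.5711, -0.0548, 0.0974]
ee_rot: [-0.877, 1.385, 0.869]
force: [0.5, -2.3, 1.3]
gripper_width: 0.0129
```

Run:
```python
from h import *
np.set_printoptions(precision=4,suppress=True)
o=robot.observe(); t=tork(o['eef_pos']); d=t[:2]-[0,.098]; print(t,np.hypot(*d),np.arctan2(d[0],-d[1]),o['force'],o['gripper_width'])
w=cap('wrist','w21')['color'];c=cap('scene','s21')['color']
f=lambda i:cv2.resize(i,(400,400),interpolation=cv2.INTER_CUBIC)
cv2.imwrite('pics/z21.png',np.hstack([f(c[185:265,200:280]),f(w[150:350,180:380])]))
```

```text
[0.033  0.073  0.0894] 0.0413929729116415 0.9237206891614261 [ 0.4853 -2.3338  1.2958] 0.012947476268441262
```

View pics/z21.png

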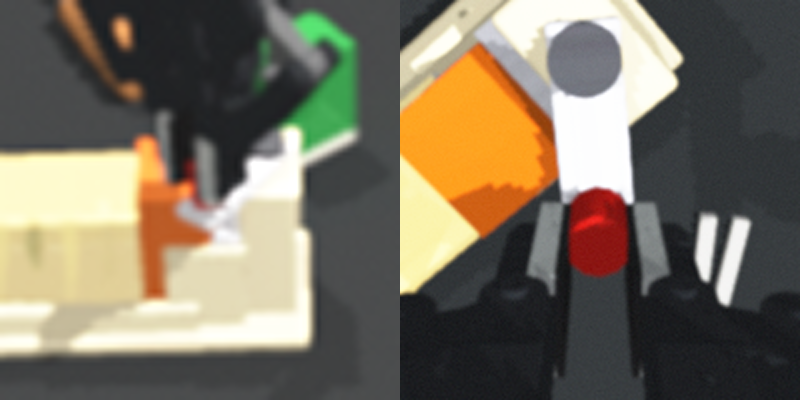

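{"api": "play_rows", "payload": {"translation": [[0, 0, -0.0057], [0, 0, -0.0057], [0, 0, -0.0057], [0, 0, -0.0057], [0, 0, -0.0057], [0, 0, -0.0057], [0, 0, -0.0025], [0, 0, 0]], "dr": [[8, 0, 0], [8, 0, 0], [8, 0, 0], [8, 0, 0], [8, 0, 0], [8, 0, 0], [3.5, 0, 0], [0, 0, 0]], "hand": [0.012, 0.012, 0.012, 0.012, 0.012, 0.012, 0.012, 0.012]}}

```text
t: 28.0
eef_pos: [0.5442, -0.0799, 0.0974]
ee_rot: [-0.187, 1.559, 0.179]
force: [-0.1, -6.4, 1.6]
gripper_width: 0.0131
```

Run:
```python
from h import *
np.set_printoptions(precision=4,suppress=True)
o=robot.observe(); t=tork(o['eef_pos']); d=t[:2]-[0,.098]; print(t,np.hypot(*d),np.arctan2(d[0],-d[1]),o['force'],o['gripper_width'])
w=cap('wrist','w22')['color'];c=cap('scene','s22')['color']
f=lambda i:cv2.resize(i,(400,400),interpolation=cv2.INTER_CUBIC)
cv2.imwrite('pics/z22.png',np.hstack([f(c[185:265,200:280]),f(w[150:350,180:380])]))
```

```text
[0.0007 0.0556 0.0894] 0.04242570656182035 0.015668454590936496 [-0.1227 -6.4402  1.6181] 0.013069440580483016
```

View pics/z22.png

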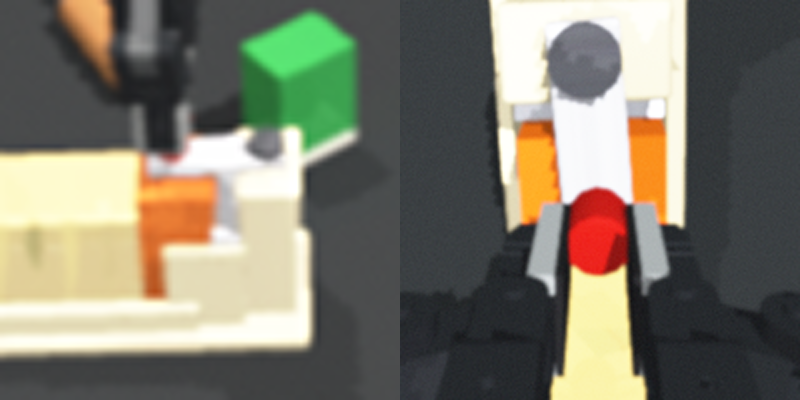

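{"api": "play_rows", "payload": {"translation": [[0, 0, 0], [0, 0, 0], [0, 0, 0], [-0.015, 0, 0], [-0.03, 0, 0], [-0.04, 0, 0], [-0.04, 0, 0], [0, 0, 0]], "dr": [[0, 0, 0], [0, 0, 0], [0, 0, 0], [0, 0, 0], [0, 0, 0], [0, 0, 0], [0, 0, 0], [0, 0, 0]], "hand": [0.04, 0.04, 0.04, 0.04, 0.04, 0.04, 0.04, 0.04]}}

```text
t: 28.9
eef_pos: [0.5471, -0.0782, 0.2278]
ee_rot: [-0.184, 1.549, 0.177]
force: [1.0, -0.4, 0.1]
gripper_width: 0.0398
```

{"api": "play_rows", "payload": {"translation": [[-0.03, 0.04, 0], [0, 0.045, 0], [0, 0.045, 0], [0, 0.045, 0], [0, 0.045, 0], [0, 0, 0], [0, 0, 0]], "dr": [[0, 0, 0], [0, 0, 0], [0, 0, 0], [0, 0, 0], [0, 0, 0], [0, 0, 0], [0, 0, 0]], "hand": [0.04, 0.04, 0.04, 0.04, 0.04, 0.04, 0.04]}}

```text
t: 29.6
eef_pos: [0.4927, 0.1374, 0.2509]
ee_rot: [-0.184, 1.561, 0.182]
force: [0.1, -0.3, -0.1]
gripper_width: 0.0399
```

Run:
```python
from h import *
t=cap('top','t23')['color'];c=cap('scene','s23')['color']
f=lambda i:cv2.resize(i,(390,290),interpolation=cv2.INTER_CUBIC)
cv2.imwrite('pics/z23.png',np.vstack([np.hstack([f(c),f(t)]),np.hstack([f(c[190:270,140:280]),f(t[165:235,275:415])])]))
```

```text
(no output)
```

View pics/z23.png

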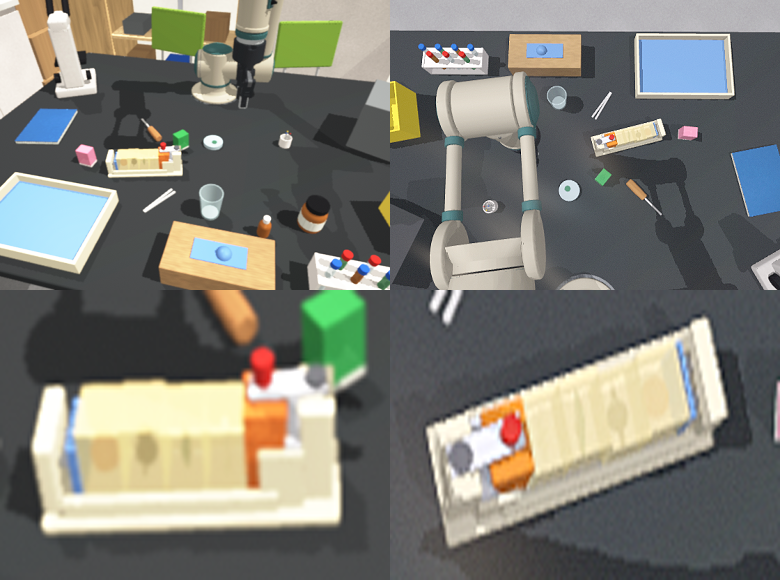

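Run:
```python
from h import *
t=dict(np.load('t23.npz')); cv2.imwrite('pics/z24.png',cv2.resize(t['color'][180:225,285:345],None,fx=12,fy=12,interpolation=cv2.INTER_CUBIC))
```

```text
(no output)
```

View pics/z24.png

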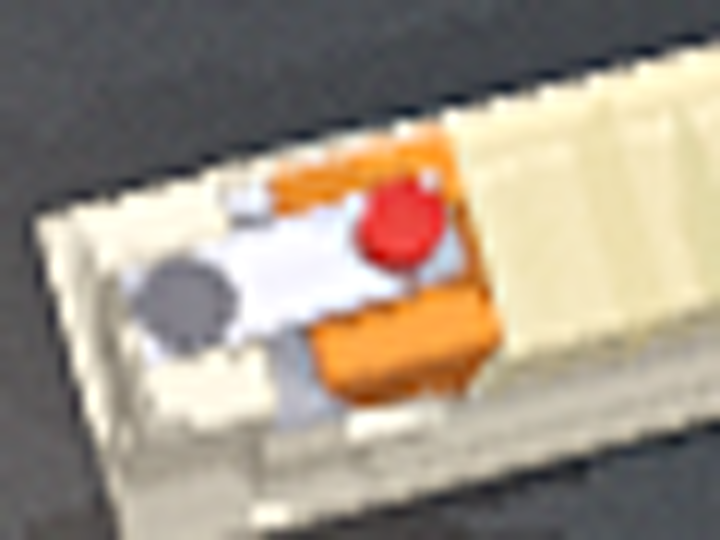

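Run:
```python
from h import *
t=dict(np.load('t23.npz')); P=lambda x,y:(285+x/12,180+y/12)
a=tork(ray(t,*P(188,302),.1)); b=tork(ray(t,*P(402,222),.108)); print(a,b,np.arctan2((b-a)[0],-(b-a)[1]))
for q in [(440,130),(455,165),(498,325),(365,400),(310,335),(270,185)]: print(tork(ray(t,*P(*q),.078)))
# bar edges
for q in [(130,265),(350,200),(190,350),(410,290)]: print('bar',tork(ray(t,*P(*q),.088)))
```

```text
[-0.00282173  0.09803136  0.092     ] [0.00059088 0.05858567 0.1       ] 0.08629931111114679
[0.01988147 0.04334959 0.07      ]
[0.01293257 0.0423982  0.07      ]
[-0.01749879  0.04257073  0.07      ]
[-0.02486662  0.06951244  0.07      ]
[-0.01091533  0.07609602  0.07      ]
[0.01762002 0.07603996 0.07      ]
bar [0.00800766 0.10533073 0.08      ]
bar [0.00978825 0.06390165 0.08      ]
bar [-0.00960697  0.09879321  0.08      ]
bar [-0.00874255  0.05770374  0.08      ]
```

```bash
python3 -c "
from cell import robot
print(robot.hand_in())"
```

```text
the job is handed in; nothing more can be done
None
```

The rack is ready to carry, and I handed the job in at about 29.7 s of the 72 s allowed. No verdict was reported.

I stood both loose blocks in the channel and pushed the row up against the follower. Then I set the wedge in the last gap and drove it down with the closed fingers. Last, I swung the keeper round by its knob, let go and moved the arm clear.

- **Wedge:** while driving, the height stopped changing at about 70 mm above the floor as the force rose from 13 to 22 N, so the foot is on the floor. The top view puts its faces at rack y +42.5 and +76 mm, about 0.5 mm from home. No sign of tilt showed in the pictures.
- **Row:** the four blocks stand close together, and the follower looks pushed in by about 6 mm. That figure is inferred from the wedge's position, not read directly.
- **Keeper:** the bar is over the wedge. Three readings of its angle disagreed slightly: 0.02 rad from the tool position, about 0.03 from the bar's edges and 0.09 from the knob. All are well under the 0.25 limit.
- **Bystanders:** none looked moved in the last pictures; I compared them by eye and did not measure them.
- **Grip on the knob:** the gripper read 13 mm on the 16 mm knob. The pictures showed it held, and it followed the arc.

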